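# Fit the battery pack into the kitchen timer and lock it

## Task

Put the smaller of the two battery packs, foot first, into the bay in the sloped face of the steel kitchen timer and press it gently but fully home against the stiff contact pin, without forcing it. Then swing the locking lever shut over it, right to its stop, and let go. Leave the larger pack, the jar, the funnel and the timer's dial as they are.

Things in the scene. Friction and masses are not known exactly. Their poses are not given: they have to be found in the camera images.
- pack: The smaller battery pack: a plain grey plastic block 30 (its x) x 44 (its y) x 50 mm tall, standing upright and loose on the counter. Origin at the centre of its underside (the foot), z up through its top. Fits the bay either way round (turned half a turn about z).
- big_pack: The larger battery pack, for another appliance, same look: 42 (x) x 58 (y) x 50 mm tall, standing loose on the counter. Origin at the centre of its underside. It does not fit; the two packs may stand in either place.
- bay: Rectangular pocket in the timer's sloped steel face (fixed). Origin: centre of the mouth, in the plane of the face. x up the slope (away from the robot), y left along the face, z straight out of the face, 0.5 rad from vertical, leaning to the robot. Pocket 31.2 (x) x 45.2 (y) mm, 28 deep, 2 mm chamfer. The face reaches 65 mm up, down and to the left of the origin, 125 mm to the right.
- latch (a joint): Locking lever, rad: 0 = shut against its stop, lying down the slope over the middle of the bay; grows as it opens, swinging to the left (+y of bay) in a plane parallel to the face, to 2.2. Starts open at 1.5 to 2.0. It stays where it is left (friction about 0.12 N m).
- latch_pivot (a point): Point on the lever's pivot axis (parallel to bay z), 50 mm up the slope from the bay's centre, 25 mm out of the face. The lever's arm is a flat steel bar 12 mm wide, 6 mm thick, reaching 76 mm from the pivot, its underside 25 mm out of the face: it clears a pack that is fully home by 3 mm and strikes one that is not.
- latch_post (a point): Centre of the top of the lever's round steel finger post, 12 mm in diameter, standing 30 mm out of the arm's upper side along bay z, 68 mm from the pivot axis; its top is 61 mm out of the face.
- dial_mark (a point): Mark near the rim of the timer's dial (48 mm across, 15 mm high, centred 90 mm to the right of the bay, at bay y = -90 mm); the dial turns if it is touched.
- jar: Square white porcelain jar with wooden lid, 86 x 86 x 120 mm, loose. Origin at the centre of its underside.
- funnel: Pink plastic funnel standing mouth down, 100 mm across, 85 mm tall, loose. Origin at the centre of its underside.
- bay_floor (a point): Centre of the pocket's floor, 28 mm below its mouth along bay z: a pack fully home rests here and stands 22 mm out of the face. A stiff contact pin, 12 mm across, stands 6 to 9 mm up from the floor here; it needs about 8 N to push down flush, then stays down (no spring).
Mind the look-alikes: they are no part of the job. What is shaped like the part that bears bay but green or yellow is not meant.

How it is judged:
By the outcome, as a careful person would: the job done as asked, in the order asked, and still so for the second after the job is handed in, with the robot touching nothing.
It also fails if it takes over 58 s, if anything falls off the work surface, if the arm or the gripper's body presses on something with over 40 N, if the wrist force passes 120 N, or if a joint passes its speed limit or range.

## Robot

A 6-joint arm with a two-finger parallel gripper is mounted at the origin on the work surface. World frame = base frame: x ahead of the robot, y to its left, z up, the work surface at z = 0. Lengths are in mm, angles in rad, forces in N, time in s.
With the tool pointing down it reaches from about 200 to 875 mm from the base axis. Payload 3.4 kg.
Tool frame: the origin (TCP) lies between the finger pads; the fingertips stand 17 mm ahead of it and the grasp point (between the pads) lies 2 mm behind it; z points along the fingers, y is the line along which they close (so a half turn about z gives the same grasp; the last joint's range is limited). The gripper opens to 94 mm and grips with 3 to 60 N. Pads are 16 mm wide; open, the fingers measure 119 mm over their backs; the gripper's body (75 mm by 177 mm) begins 78 mm behind the grasp point.
Start: joints at [1.123, 0.276, 1.505, -0, 1.361, -0.121], TCP at [184.602, 544.6, 192.193] pointing down, gripper open.
Joint ranges: [-2.89, 2.89], [-0.75, 2.08], [0.22, 2.7], [-1.18, 4.32], [0.11, 2.71], [-2.7, 2.7]. Speed limits (rad/s): [2.57, 2.57, 3.14, 3.14, 3.14, 3.14].

## Interface

Orientations are given as a rotation vector (axis times angle).
In Python, from plant import arm, imaging, recognise gives the robot as it stands.
- The arm moves only by the tool servo_tool, never from a script. Its argument "increments" is a list that holds one entry, the list of rows, each a list of 5 numbers: the opening, from 0 (shut) to 1 (fully open), then the shift along the tool's x, y, z in units of 30 mm (1.0 is 30 mm), then the turn about the tool's z in units of 8 degrees (1.0 is 8 degrees). In form: [[[claw, x, y, z, turn], ...]]. A call has 1 to 20 rows; each row is the pose to reach, as a shift and turn from the pose commanded when the call began, along the tool's axes at that moment; what a row does not reach only later rows make up. A row lasts 1/10 s, in which the tool goes at most 50 mm and 8.59 degrees, less where a joint would pass 70% of its speed; a pose out of reach is approached as far as the arm can. A call with a gripper value outside its range is refused whole. The fingers move at their own pace and stop on an object; "squeeze" is the grip in N (left out, the last holds). Time passes only in rows, so rows that repeat a pose let the fingers close. It gives the time, the measured TCP pose, the force, the opening and the grip force at its end, in the units of the state.
- arm.get_obs(): the state, without advancing time (a new reading comes with each control period).
- imaging.get_image(name): name is "side" or "top"; returns the picture (400x640x3 uint8, red, green, blue); there is no depth.
- imaging.camera_model(name): a dict with "camera_matrix" (3x3 intrinsics, pixels), "view" (4x4, takes a point from world to camera coordinates). Camera axes: x right, y up, looking along -z (the intrinsics and any distortion apply to the point x, -y, -z); pixel columns grow to the right and rows downward; lengths in mm; the calibration is good to about 2 mm. A picture is of the moment at which its call begins. camera_model takes no time and is no camera call.
- arm.job_done(): hands the job in; it is judged then, once.
Trained networks look in the newest picture that a camera, given by its name, has taken for a name from the list of things; names that differ only in an ending like _2 or _b are one class to them, and where a whole thing is asked for, a point or a joint stands for the part that bears it (a point fixed in the world has none). Each returns a list of dicts, best first, with "confidence" (0 to 1); they miss things now and then, are a little off and sometimes report something else, mostly with a low value. They report only what shows in the picture. A call takes as long as a camera call. They do not tell look-alikes from the thing itself.
- recognise(label, camera): "bbox" ([left, top, right, bottom] as shares, 0 to 1, of the picture: columns of its width, rows of its height, round what is visible of it).
The state is a dict: "t": time; "joint_positions": joint angles; "joint_vel": joint speeds; "joint_efforts": joint torques, N m; "position": TCP position; "orientation": TCP orientation; "contact_force": force on the tool from outside, world axes, zero at the start; "ft_torque": the same for the moment, N m; "finger_gap": finger opening in mm; "grip_force": force on a finger pad.
Only numpy, scipy, OpenCV 4.12 (cv2) and the standard library are available. Lean on these libraries where they do the work, as an engineer would, in place of code of your own. Each camera call takes 0.05 s, during which the arm holds its last target. There are 200 camera calls.

## Working session

There is one attempt and no reset: what is moved stays moved. The work goes in short steps, Python scripts to look and compute and a tool call to move; the robot and the scene stay as the last step left them, time stands still between calls to the robot, and variables do not carry over. Pictures are saved under pics/ and viewed, at most 10 in all, crops included, and the job is handed in when it is done.

Besides the shell and the picture viewer there is one more tool, called after ">>>" by a JSON object that holds its "fn" and its "kwargs". servo_tool: Moves the arm, as the interface text tells. Its arguments: {"type":"object","properties":{"increments":{"type":"array"},"squeeze":{"type":"number"}},"required":["increments"]}

```bash
mkdir -p pics; ls; python3 - <<'E'
from plant import arm, imaging, recognise
import cv2,numpy as np
for c in ("side","top"):
    im=imaging.get_image(c); cv2.imwrite(f"pics/{c}0.png",im[:,:,::-1])
    m=imaging.camera_model(c); print(c,{k:np.round(v,4).tolist() if not isinstance(v,str) else v for k,v in m.items()})
    for l in ("pack","big_pack","bay","latch","latch_post","dial_mark","jar","funnel"):
        print(l,[(np.round(np.array(d["bbox"])*[640,400,640,400],1).tolist(),round(d["confidence"],2)) for d in recognise(l,c)])
print(arm.get_obs())
E
```

```text
pics
side {'camera_matrix': [[508.9864, 0.0, 323.1961], [0.0, 508.9864, 195.9671], [0.0, 0.0, 1.0]], 'view': [[0.9973, -0.072, -0.0166, -547.9351], [0.0608, 0.6717, 0.7383, -119.7195], [-0.042, -0.7373, 0.6742, -1432.6489], [0.0, 0.0, 0.0, 1.0]]}
pack [([282.7, 286.0, 301.8, 309.5], 0.87)]
big_pack [([287.2, 228.9, 306.1, 254.1], 0.8)]
bay [([306.3, 102.6, 359.2, 160.3], 0.82), ([310.1, 135.0, 372.5, 219.9], 0.68), ([229.8, 149.7, 271.2, 213.4], 0.58)]
latch [([231.7, 151.0, 259.6, 165.6], 0.7), ([335.8, 135.4, 346.8, 165.7], 0.69)]
latch_post [([336.2, 136.6, 347.4, 166.7], 0.64), ([315.3, 105.1, 334.8, 116.0], 0.47)]
dial_mark [([310.9, 136.0, 374.0, 218.4], 0.71), ([242.6, 178.0, 254.5, 197.7], 0.61), ([340.2, 185.8, 351.0, 200.2], 0.53), ([325.0, 128.4, 337.9, 141.4], 0.43)]
jar [([372.8, 277.9, 414.9, 336.8], 0.9), ([374.8, 235.7, 410.5, 274.3], 0.26)]
funnel [([377.6, 232.9, 413.7, 275.2], 0.59)]
top {'camera_matrix': [[399.164, 0.0, 325.7219], [0.0, 399.164, 203.1839], [0.0, 0.0, 1.0]], 'view': [[0.027, -0.9995, 0.0146, 7.8174], [0.9827, 0.0292, 0.183, -569.0587], [-0.1834, 0.
[... 741 characters left out ...]
ions': array([ 1.12301042e+00,  2.75901249e-01,  1.50488657e+00, -6.17939601e-07,
        1.36071255e+00, -1.21022031e-01]), 'joint_vel': array([ 4.55919013e-05, -1.11998963e-03, -5.46231141e-04, -2.53316357e-04,
       -4.15931866e-04,  1.25550737e-03]), 'joint_efforts': array([ 7.39200259e-04, -4.04464567e+01, -2.37500900e+01,  7.03929272e-02,
        2.48862477e-02,  5.99742378e-06]), 'position': array([184.59763626, 544.603787  , 192.19766268]), 'orientation': array([5.10994478e-01, 3.09972945e+00, 1.38869467e-04]), 'contact_force': array([-0.31143986, -0.06736262, -0.18053519]), 'ft_torque': array([0.01775773, 0.00095529, 0.01753009]), 'grip_force': 0.0, 'finger_gap': 93.89316645935179}
```

View pics/side0.png

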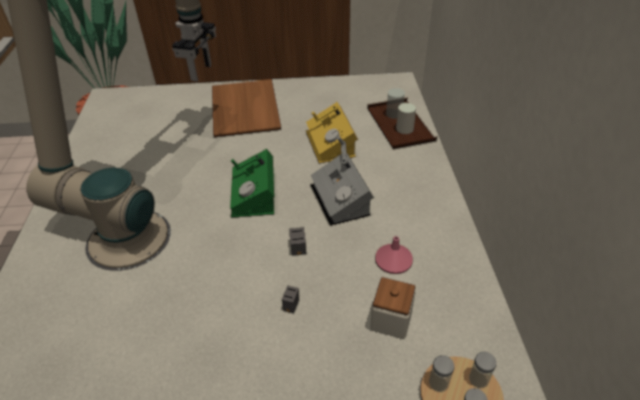

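View pics/top0.png

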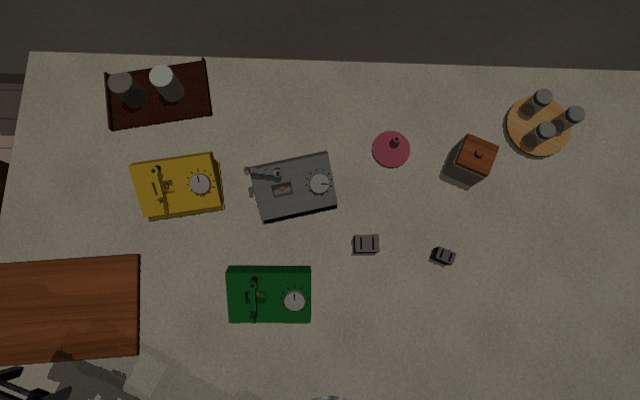

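Candidates: for the bay, steel timer (291,187 top), look-alikes yellow (176,185) and green (269,294). For the pack, small block (444,256) and larger block (366,243). I choose the steel timer and the pack at (444,256), and check both in close crops.

```bash
python3 - <<'E'
import cv2,numpy as np
t=cv2.imread("pics/top0.png");s=cv2.imread("pics/side0.png")
up=lambda im,x0,x1,y0,y1,k:cv2.resize(im[y0:y1,x0:x1],None,fx=k,fy=k,interpolation=cv2.INTER_CUBIC)
cv2.imwrite("pics/c1.png",up(t,240,342,146,226,7))
a=up(s,306,374,134,224,6); b=up(t,350,460,228,270,3.5); c=up(s,270,320,220,320,3.8)
o=np.zeros((600,800,3),np.uint8);o[:540,:408]=a;o[:147,410:795]=b;o[160:540,450:640]=c
cv2.imwrite("pics/c2.png",o)
E
```

```text
(no output)
```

View pics/c1.png

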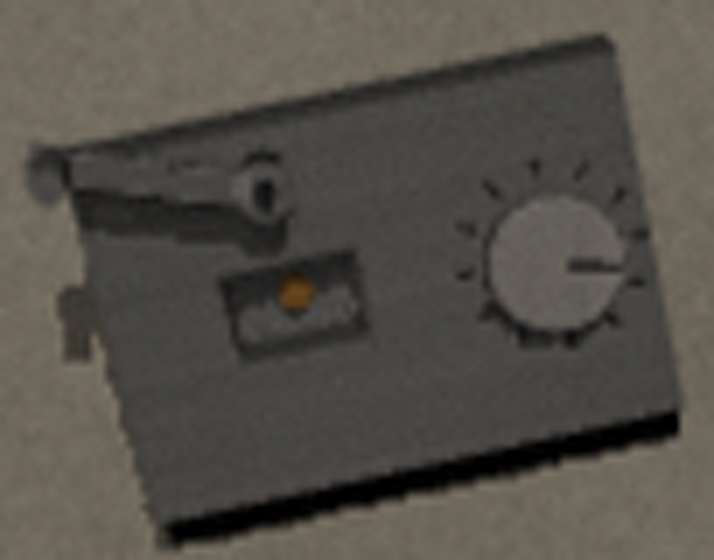

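View pics/c2.png

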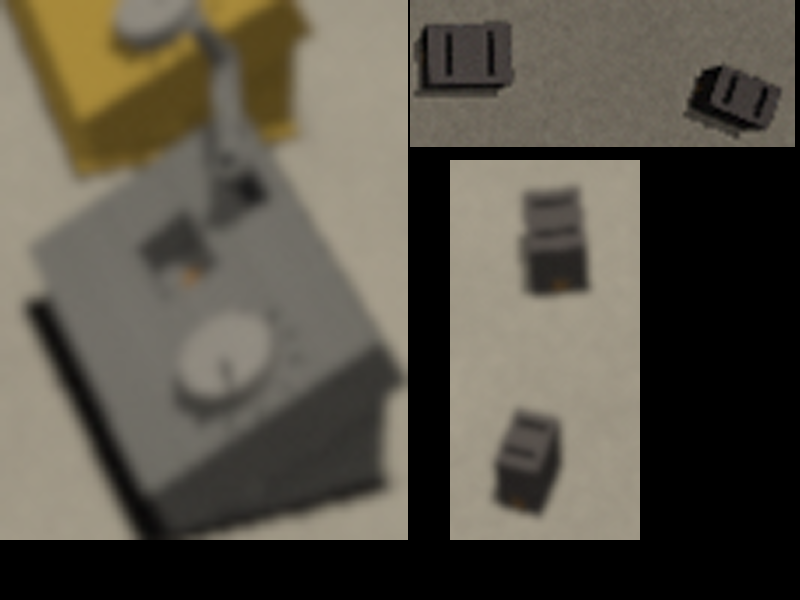

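The crops confirm it. Steel timer: bay at about (282,188) in the top view, with the lever open to the left. Small pack: (444,256) in top. Next I fit the poses from the corner pixels.

```bash
cat > h.py <<'E'
import numpy as np
from scipy.optimize import least_squares
from scipy.spatial.transform import Rotation as R
from plant import imaging
CM={c:imaging.camera_model(c) for c in("top","side")}
def proj(P,c):
    m=CM[c];q=np.c_[P,np.ones(len(P))]@np.array(m["view"]).T
    q=q[:,:3]*[1,-1,-1]; u=q@np.array(m["camera_matrix"]).T
    return u[:,:2]/u[:,2:]
def bayR(yaw): return R.from_euler("z",yaw).as_matrix()@R.from_euler("y",-0.5).as_matrix()
def crop(u,x0,y0,k,ox=0,oy=0): return (np.array(u,float)-[ox,oy]+.5)/k-.5+[x0,y0]
E
python3 - <<'E'
from h import *
c=65;o=[17.6,24.6]
Pf=[[65,-125,0],[-65,-125,0],[-65,65,0],[65,65,0],[o[0],o[1],0],[o[0],-o[1],0],[-o[0],-o[1],0],[-o[0],o[1],0],[0,-90,15]]
T=crop([(612,57),(680,412),(163,524),(70,168),(218,280),(352,248),(370,328),(242,362),(556,263)],240,146,7)
Ps=[[65,-125,0],[-65,-125,0],[-65,65,0],[0,-90,15],[-o[0],o[1],0],[o[0],o[1],0]]
S=crop([(400,372),(150,492),(30,248),(225,350),(138,250),(187,211)],306,134,6)
def pred(p): return [proj(np.array(P)@bayR(p[3]).T+p[:3],c) for P,c in((Pf,"top"),(Ps,"side"))]
f=lambda p:np.concatenate([(a-b).ravel() for a,b in zip(pred(p),(T,S))])
r=least_squares(f,[650,50,100,0.1],loss="soft_l1",x_scale=[10,10,10,.1]);print(r.x,r.cost);print(f(r.x).reshape(-1,2).round(1).tolist())
for nm,sl in (("top",0),("side",1)):
    g=lambda p:(pred(p)[sl]-(T,S)[sl]).ravel(); q=least_squares(g,r.x,x_scale=[10,10,10,.1]);print(nm,q.x)
p=r.x; print("floor z of lower edge",(np.array([-65,0,0])@bayR(p[3]).T+p[:3]))
# lever post
tp=crop([(45,173)],240,146,7);
def post(th):return np.array([[50-68*np.cos(th),68*np.sin(th),61]])@bayR(p[3]).T+p[:3]
for th in np.arange(1.5,2.05,.1): print(round(th,2),((proj(post(th),"top")-tp)*7).round(0),((proj(post(th),"side")+.5-[306,134])*6).round(0))
# packs
w=np.array([[15,22,50],[15,-22,50],[-15,-22,50],[-15,22,50]])
pt=crop([(727,66),(778,88),(764,130),(712,110)],350,228,3.5,410,0)
ps=crop([(560,425),(543,475),(497,458),(517,411)],270,220,3.8,450,160)
gf=lambda p,a:np.concatenate([(proj(w@R.from_euler("z",p[2]).as_matrix().T+[p[0],p[1],0],c)-b).ravel() for c,b in(("top",pt),("side",ps))])
q=least_squares(gf,[500,-250,-.3],args=(0,),x_scale=[10,10,.1]);print("pack",q.x,q.cost,q.fun.reshape(-1,2).round(1).tolist())
E
```

```text
[5.95379596e+02 1.30446076e+02 7.08090228e+01 2.44980762e-01] 12.873335355018922
[[0.7, -1.0], [0.5, -0.7], [-1.3, -0.3], [-1.0, -0.4], [-0.6, -0.8], [0.5, -0.5], [1.0, 1.8], [-0.7, 1.2], [0.1, 0.2], [-2.9, -4.1], [-0.1, 1.4], [-0.0, 0.8], [0.1, 1.5], [-1.0, -0.1], [0.5, -0.1]]
top [5.99523783e+02 1.31674776e+02 5.19502741e+01 2.45821992e-01]
side [5.95511728e+02 1.06260196e+02 9.17012859e+01 2.26656062e-01]
floor z of lower edge [540.03991605 116.61103283  39.6463628 ]
1.5 [[11. 97.]] [[152.  55.]]
1.6 [[ 6. 76.]] [[164.  48.]]
1.7 [[ 2. 55.]] [[175.  40.]]
1.8 [[ 1. 34.]] [[187.  34.]]
1.9 [[ 1. 13.]] [[200.  29.]]
2.0 [[ 4. -8.]] [[212.  24.]]
pack [ 4.50909290e+02 -2.66661726e+02 -3.54958670e-01] 8.610260601409326 [[-1.3, -0.6], [1.4, -0.0], [1.4, -0.3], [-1.1, -1.5], [0.1, -1.5], [-1.2, -0.1], [-1.1, 1.6], [-0.3, -0.4]]
```

```bash
cat >> h.py <<'E'
import cv2
from scipy.ndimage import map_coordinates
def edgefit(imgs,edges,place,p0,win=2.5,iters=12,scale=None,verbose=True):
    """edges: (cam,A,B,sign) model segments; sign=+1 brighter on the outward side, C=inner ref point"""
    p=np.array(p0,float)
    for it in range(iters):
        data=[]
        w=win if it<iters//2 else win*.6
        for k,(c,A,B,C,s) in enumerate(edges):
            P=np.linspace(A,B,22)[2:-2]; u=proj(place(p,P),c); ctr=proj(place(p,np.array([C],float)),c)[0]
            t=u[-1]-u[0]; n=np.array([-t[1],t[0]])/np.hypot(*t)
            if n@(u.mean(0)-ctr)<0:n=-n
            ds=np.arange(-w-.5,w+.51,.1)
            g=[map_coordinates(imgs[c],[(u+d*n)[:,1],(u+d*n)[:,0]],order=1) for d in ds]
            g=np.array(g); gr=s*(g[10:]-g[:-10]); dd=ds[5:-5]
            prof=gr.mean(1); j=prof.argmax()
            ok=[]
            for i in range(len(u)):
                lo=max(0,j-10);jj=lo+gr[lo:j+11,i].argmax(); ok.append(dd[jj])
            data.append((k,c,P,n,u,np.median(ok),prof[j]))
        def res(q): return np.concatenate([((proj(place(q,P),c)-u)@n-d) for k,c,P,n,u,d,_ in data])
        r=least_squares(res,p,loss="soft_l1",f_scale=.3,x_scale=scale or 1.0); p=r.x
    if verbose: print(p.round(3),"resid per edge",[(k,round(float(np.mean((proj(place(p,P),c)-u)@n-d)),2),round(float(g),1)) for k,c,P,n,u,d,g in data])
    return p
def placebay(p,P): return np.asarray(P)@bayR(p[3]).T+p[:3]
def placepack(p,P): return np.asarray(P)@R.from_euler("z",p[2]).as_matrix().T+[p[0],p[1],p[3] if len(p)>3 else 0]
E
cat > fit.py <<'E'
from h import *
imgs={c:cv2.GaussianBlur(cv2.imread(f"pics/{c}0.png").astype(float).mean(2),(0,0),.5) for c in("top","side")}
ce=[0,-30,0]
E=[("top",[65,-30,0],[65,-120,0],ce,-1),("top",[-65,60,0],[-65,-120,0],ce,-1),("top",[60,-125,0],[-60,-125,0],ce,1),("top",[15,65,0],[-60,65,0],ce,1),
("side",[-65,60,0],[-65,-120,0],ce,-1),("side",[50,-125,0],[-60,-125,0],ce,-1)]
for p0 in ([597,131,62,.245],[595,130,71,.245],[600,131,54,.245]): p=edgefit(imgs,E,placebay,p0,scale=[10,10,10,.1])
for c in imgs:
    print(c); edgefit(imgs,[e for e in E if e[0]==c],lambda q,P:placebay([q[0],q[1],p[2],q[2]],P),[p[0],p[1],p[3]],scale=[10,10,.1])
    k=7 if c=="top" else 6; x0,y0=(240,146) if c=="top" else (306,134)
    im=cv2.resize(cv2.imread(f"pics/{c}0.png")[y0:y0+85,x0:x0+(102 if c=="top" else 70)],None,fx=k,fy=k,interpolation=cv2.INTER_CUBIC)
    def dr(P):
        u=((proj(placebay(p,P),c)+.5-[x0,y0])*k).round().astype(int); cv2.polylines(im,[u.reshape(-1,1,2)],True,(0,255,0),1)
    dr([[65,65,0],[65,-125,0],[-65,-125,0],[-65,65,0]]); dr([[15.6,22.6,0],[15.6,-22.6,0],[-15.6,-22.6,0],[-15.6,22.6,0]])
    dr([[17.6,24.6,0],[17.6,-24.6,0],[-17.6,-24.6,0],[-17.6,24.6,0]])
    a=np.linspace(0,6.28,40);dr(np.c_[24*np.cos(a),-90+24*np.sin(a),a*0+15])
    for th in (1.7,1.8,1.9,2.0): dr(np.c_[50-68*np.cos(th)+6*np.cos(a),68*np.sin(th)+6*np.sin(a),a*0+61])
    cv2.imwrite(f"pics/f_{c}.png",im)
a,b=cv2.imread("pics/f_top.png"),cv2.imread("pics/f_side.png")
o=np.zeros((600,800,3),np.uint8);A=cv2.resize(a,None,fx=.62,fy=.62,interpolation=3);B=cv2.resize(b,None,fx=.8,fy=.8,interpolation=3);o[:A.shape[0],:A.shape[1]]=A;o[:B.shape[0],445:445+B.shape[1]]=B
cv2.imwrite("pics/fit1.png",o)
C=[0,0,50]
Q=[[15,22,50],[15,-22,50],[-15,-22,50],[-15,22,50]]
Ep=[("top",Q[0],Q[1],C,1),("top",Q[1],Q[2],C,1),("top",Q[2],Q[3],C,-1),("top",Q[3],Q[0],C,-1),("side",Q[3],Q[0],C,1),("side",Q[2],Q[3],C,1),("side",Q[1],Q[2],C,-1),("side",Q[0],Q[1],C,-1)]
edgefit(imgs,Ep,placepack,[451,-267,-.355],win=2,scale=[10,10,.1])
edgefit(imgs,Ep[:4],placepack,[451,-267,-.355],win=2,scale=[10,10,.1])
edgefit(imgs,Ep[4:],placepack,[451,-267,-.355],win=2,scale=[10,10,.1])
E
python3 fit.py
```

```text
[5.93336e+02 1.31031e+02 7.37320e+01 2.53000e-01] resid per edge [(0, -0.09, 12.3), (1, 0.15, 34.9), (2, -0.31, 18.3), (3, -0.41, 20.0), (4, -0.54, 23.2), (5, -0.05, 16.1)]
[5.93316e+02 1.31017e+02 7.37930e+01 2.52000e-01] resid per edge [(0, -0.07, 12.3), (1, 0.17, 34.9), (2, -0.32, 18.2), (3, -0.41, 20.0), (4, -0.49, 23.3), (5, -0.04, 16.1)]
[5.93391e+02 1.31065e+02 7.36650e+01 2.52000e-01] resid per edge [(0, -0.07, 12.3), (1, 0.18, 35.0), (2, -0.3, 18.2), (3, -0.38, 19.9), (4, -0.53, 23.3), (5, -0.04, 16.1)]
top
[5.94054e+02 1.31473e+02 2.41000e-01] resid per edge [(0, -0.11, 12.1), (1, -0.08, 33.9), (2, -0.36, 17.9), (3, -0.35, 19.5)]
side
[5.92416e+02 1.29228e+02 2.52000e-01] resid per edge [(0, -0.0, 23.6), (1, -0.0, 16.2)]
[ 4.50925e+02 -2.66423e+02 -3.56000e-01] resid per edge [(0, -0.06, 21.9), (1, -0.0, 23.5), (2, 0.16, 23.7), (3, 0.15, 27.8), (4, 0.05, 21.5), (5, 0.06, 23.0), (6, 0.3, 13.6), (7, 0.59, 8.1)]
[ 4.51065e+02 -2.66512e+02 -3.55000e-01] resid per edge [(0, 0.08, 22.0), (1, 0.1, 23.4), (2, 0.07, 23.7), (3, 0.1, 27.4)]
[ 4.50372e+02 -2.65972e+02 -3.55000e-01] resid per edge [(0, 0.18, 21.4), (1, 0.33, 23.0), (2, 0.17, 13.4), (3, 0.32, 8.0)]
```

View pics/fit1.png

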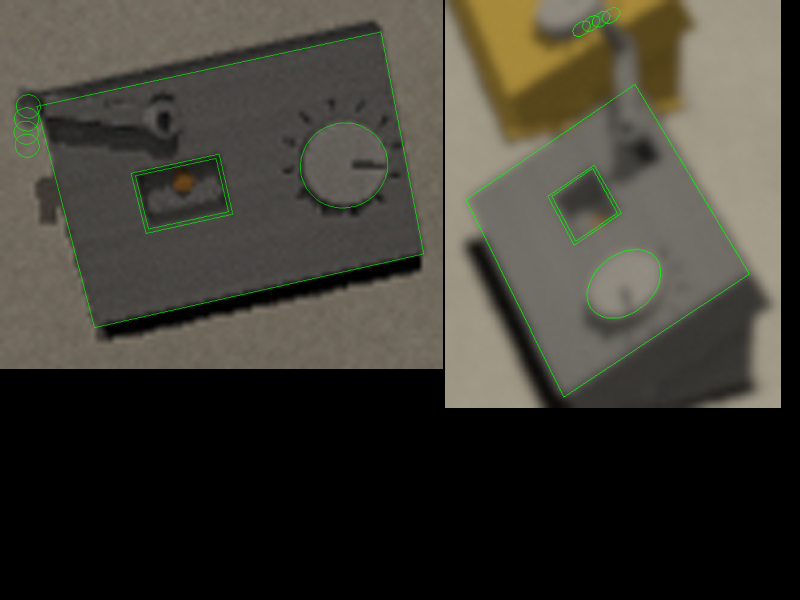

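Fit overlays match well: bay ≈ (593.5, 131, 73.6), yaw 0.247; latch ≈ 2.0 rad; pack (451, −266.5), yaw −0.355. I'll write a helper for increments, then move above the pack.

```bash
cat > g.py <<'E'
import numpy as np
from plant import arm
from scipy.spatial.transform import Rotation as R
from h import bayR
BAY=np.array([593.5,131.1,73.6]);YAW=0.247
def bay(x,y,z): return BAY+bayR(YAW)@np.array([x,y,z])
def to(*targets):
    o=arm.get_obs();M=R.from_rotvec(o["orientation"]).as_matrix()
    print("t",round(o["t"],2),"pos",o["position"].round(1),"F",o["contact_force"].round(1),"gap",round(o["finger_gap"],1),"grip",round(o["grip_force"],1),"yawY",round(float(np.arctan2(M[1,1],M[0,1])),4))
    for P,yy in targets:
        d=M.T@(np.array(P)-o["position"])/30; a=np.arctan2(M[1,1],M[0,1]);t=-((yy-a+np.pi/2)%np.pi-np.pi/2)
        print(np.round(P,1),"->",d.round(3),"turn",round(float(np.degrees(t)/8),3))
E
python3 -c "
from g import *
y=-.355+np.pi/2
to(([451,-266.5,150],y),([451,-266.5,41],y))"
```

```text
t 0.9 pos [184.6 544.6 192.2] F [-0.3 -0.1 -0.2] gap 93.9 grip 0.0 yawY 1.244
[ 451.  -266.5  150. ] -> [-17.088 -22.756   1.405] turn 0.202
[ 451.  -266.5   41. ] -> [-17.088 -22.756   5.038] turn 0.202
```

>>> {"fn": "servo_tool", "kwargs": {"increments": [[[1,-3,-4,0,0.2],[1,-17.09,-22.76,0,0.2],[1,-17.09,-22.76,0,0.2],[1,-17.09,-22.76,0,0.2],[1,-17.09,-22.76,0,0.2],[1,-17.09,-22.76,0,0.2],[1,-17.09,-22.76,0,0.2],[1,-17.09,-22.76,0,0.2],[1,-17.09,-22.76,0,0.2],[1,-17.09,-22.76,0,0.2],[1,-17.09,-22.76,0,0.2],[1,-17.09,-22.76,0,0.2],[1,-17.09,-22.76,0,0.2],[1,-17.09,-22.76,0,0.2],[1,-17.09,-22.76,0,0.2],[1,-17.09,-22.76,0,0.2],[1,-17.09,-22.76,0.5,0.2],[1,-17.09,-22.76,1.4,0.2],[1,-17.09,-22.76,2.5,0.2],[1,-17.09,-22.76,2.5,0.2]]]}}

```text
t: 2.9
position: [448.0, -265.0, 113.1]
orientation: [-0.555, -3.084, -0.007]
contact_force: [-1.3, 0.3, -0.3]
finger_gap: 94.0
grip_force: 0.0
```

```bash
python3 -c "
from g import *
y=-.355+np.pi/2
to(([451,-266.5,41],y))" 2>&1 | tail -3; python3 -c "
from g import *
y=-.355+np.pi/2
to(([451,-266.5,41],y),)"
```

```text
t 2.9 pos [ 448.  -265.   113.1] F [-1.3  0.3 -0.3] gap 94.0 grip 0.0 yawY 1.2149
[ 451.  -266.5   41. ] -> [-0.134 -0.021  2.404] turn -0.006
t 2.9 pos [ 448.  -265.   113.1] F [-1.3  0.3 -0.3] gap 94.0 grip 0.0 yawY 1.2149
[ 451.  -266.5   41. ] -> [-0.134 -0.021  2.404] turn -0.006
```

>>> {"fn": "servo_tool", "kwargs": {"increments": [[[1,0,0,0.4,0],[1,0,0,1.0,0],[1,0,0,1.7,0],[1,0,0,2.2,0],[1,0,0,2.54,0],[1,0,0,2.54,0],[0.4,0,0,2.54,0],[0.4,0,0,2.54,0],[0.4,0,0,2.54,0],[0.4,0,0,2.54,0],[0.4,0,0,2.54,0],[0.4,0,0,2.54,0],[0.4,0,0,2.54,0],[0.4,0,0,2.54,0]]], "squeeze": 10}}

```text
t: 4.3
position: [450.9, -266.6, 40.9]
orientation: [-0.554, -3.092, -0.0]
contact_force: [0.6, 0.6, 0.1]
finger_gap: 38.2
grip_force: 0.0
```

```bash
cat > look.py <<'E'
import sys;from h import *
# args: name  x0 x1 y0 y1 k (top)  x0 x1 y0 y1 k (side)
n=sys.argv[1];v=list(map(float,sys.argv[2:]));o=[]
for c,(x0,x1,y0,y1,k) in zip(("top","side"),(v[:5],v[5:])):
    im=imaging.get_image(c)[:,:,::-1];cv2.imwrite(f"pics/{c}_{n}.png",im)
    o.append(cv2.resize(im[int(y0):int(y1),int(x0):int(x1)],None,fx=k,fy=k,interpolation=cv2.INTER_CUBIC))
H=max(a.shape[0] for a in o);o=[cv2.copyMakeBorder(a,0,H-a.shape[0],0,6,cv2.BORDER_CONSTANT) for a in o]
m=np.hstack(o);print(m.shape);cv2.imwrite(f"pics/{n}.png",m)
E
python3 look.py g1 400 490 215 290 4.5 260 330 255 330 5
```

```text
(375, 767, 3)
```

View pics/g1.png

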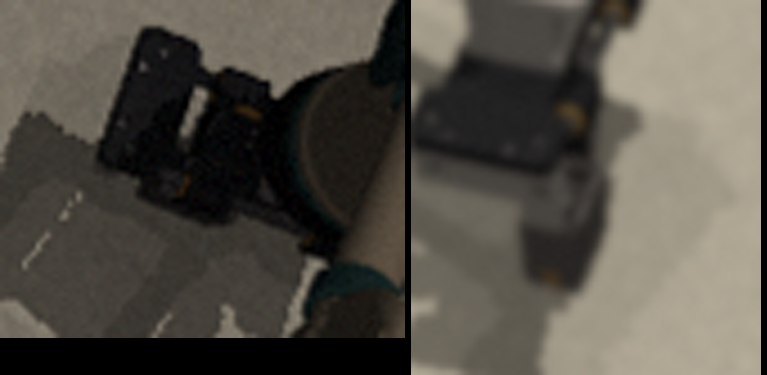

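```bash
python3 - <<'E'
from g import *; from h import *
to(([451,-266.5,41],-.355+np.pi/2))if 0 else None
o=arm.get_obs();print(o["finger_gap"],o["grip_force"],o["position"])
im=cv2.imread("pics/side_g1.png");i0=cv2.imread("pics/side0.png");k=7;x0,y0=262,262;out=[]
for I in(i0,im):
    a=cv2.resize(I[y0:y0+70,x0:x0+56],None,fx=k,fy=k,interpolation=3)
    w=np.array([[15,22,0],[15,-22,0],[-15,-22,0],[-15,22,0]],float)
    for z in(0,50):
        u=((proj(placepack([451,-266.5,-.355],w+[0,0,z]),"side")+.5-[x0,y0])*k).round().astype(int);cv2.polylines(a,[u.reshape(-1,1,2)],True,(0,255,0),1)
    for yy in(-22,22):
        u=((proj(placepack([451,-266.5,-.355],[[-8,yy,24],[8,yy,24],[8,yy,80],[-8,yy,80]]),"side")+.5-[x0,y0])*k).round().astype(int);cv2.polylines(a,[u.reshape(-1,1,2)],True,(0,0,255),1)
    out.append(a)
cv2.imwrite("pics/g2.png",np.hstack(out)); print(np.hstack(out).shape)
E
```

```text
38.066314847834484 0.0 [ 450.96483904 -266.63602894   40.90082245]
(490, 784, 3)
```

View pics/g2.png

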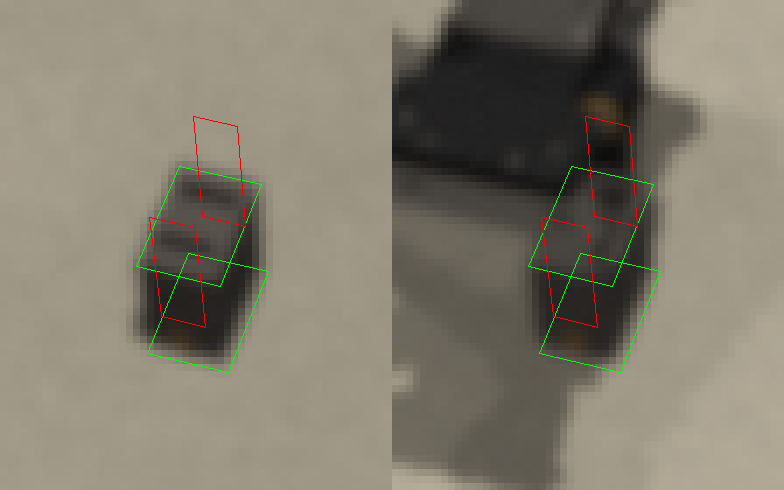

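>>> {"fn": "servo_tool", "kwargs": {"increments": [[[0.3,0,0,0,0],[0.2,0,0,0,0],[0.2,0,0,0,0],[0.2,0,0,0,0],[0.2,0,0,0,0]]], "squeeze": 6}}

```text
t: 4.9
position: [451.0, -266.6, 40.9]
orientation: [0.554, 3.092, 0.0]
contact_force: [-0.2, 0.3, -0.2]
finger_gap: 18.9
grip_force: 0.0
```

```bash
python3 look.py g3 385 475 200 290 4.4 225 325 225 330 3.9; python3 - <<'E'
from g import *; from h import *; from plant import recognise
for c in("top","side"):
    print(c,proj(np.array([arm.get_obs()["position"],arm.get_obs()["position"]+[0,0,100]]),c).round(1).tolist(),[(np.round(np.array(d["bbox"])*[640,400,640,400],1).tolist(),round(d["confidence"],2)) for d in recognise("pack",c)])
E
```

```text
(410, 798, 3)
top [[444.3, 255.3], [458.5, 252.8]] [([429.2, 255.0, 445.6, 264.3], 0.67)]
side [[290.2, 296.0], [287.5, 269.4]] [([280.7, 288.8, 299.2, 311.3], 0.7)]
```

View pics/g3.png

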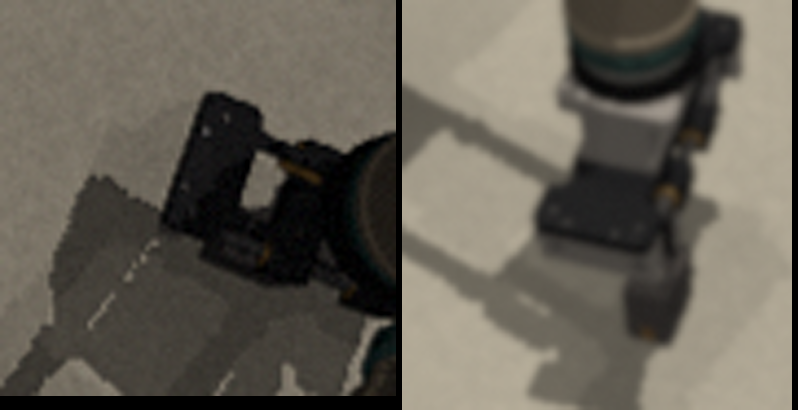

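>>> {"fn": "servo_tool", "kwargs": {"increments": [[[0.2,0,0,-0.5,0],[0.2,0,0,-1.5,0],[0.2,0,0,-2.8,0],[0.2,0,1.5,-4,0],[0.2,0,3,-4,0],[0.2,0,4.5,-4,0],[0.2,0,6,-4,0],[0.2,0,6,-4,0]]]}}

```text
t: 5.9
position: [514.7, -93.0, 161.2]
orientation: [0.545, 3.093, 0.004]
contact_force: [-0.2, -0.6, -0.3]
finger_gap: 18.7
grip_force: 0.0
```

```bash
python3 look.py g4 350 470 150 290 3.2 225 325 215 330 4; python3 - <<'E'
from g import *; from h import *; from plant import recognise
for c in("top","side"):
    print(c,proj(np.array([arm.get_obs()["position"]+[0,0,-17]]),c).round(1).tolist(),[(np.round(np.array(d["bbox"])*[640,400,640,400],1).tolist(),round(d["confidence"],2)) for d in recognise("pack",c)])
imgs={c:cv2.GaussianBlur(cv2.imread(f"pics/{c}_g4.png").astype(float).mean(2),(0,0),.5) for c in("top","side")}
i0={c:cv2.GaussianBlur(cv2.imread(f"pics/{c}0.png").astype(float).mean(2),(0,0),.5) for c in("top","side")}
print(np.abs(imgs["side"]-i0["side"])[280:315,275:310].max(), np.abs(imgs["top"]-i0["top"])[245:270,428:460].max())
E
```

```text
(460, 796, 3)
top [[380.9, 221.9]] [([431.9, 249.1, 452.0, 263.2], 0.53)]
side [[310.8, 215.1]] [([280.8, 288.3, 299.3, 308.9], 0.96)]
14.217777426306384 65.0587367144899
```

View pics/g4.png

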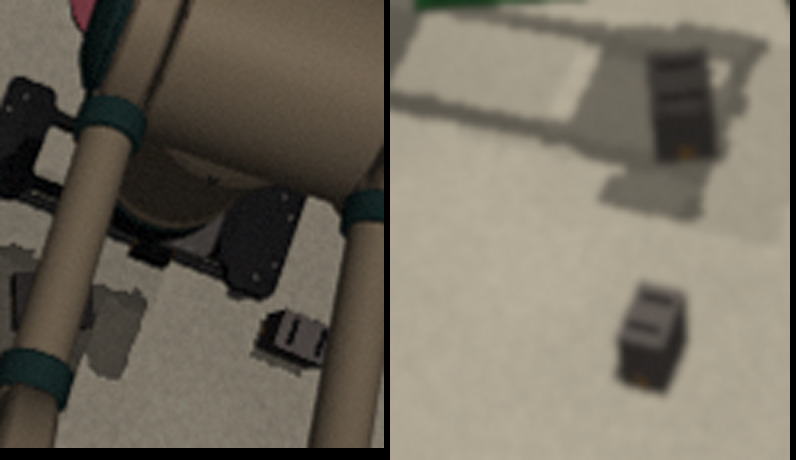

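```bash
python3 - <<'E'
from g import *; from h import *
p=arm.get_obs()["position"]
for c in("top","side"):
    print(c,"base",proj(np.array([[0,0,0.]]),c).round(1).tolist())
    m=imaging.camera_model(c);V=np.array(m["view"]);print(m.keys(),"campos",(-V[:3,:3].T@V[:3,3]).round(0))
    ty=np.array([.348,.937,0])
    for z in (-17,76,150): print(z,proj(np.array([p+[0,0,z],p+88*ty+[0,0,z],p-88*ty+[0,0,z]]),c).round(1).tolist())
I=cv2.imread("pics/side_g4.png");a=cv2.resize(I[110:260,60:340],None,fx=2.8,fy=2.8,interpolation=3);cv2.imwrite("pics/g5.png",a);print(a.shape)
E
```

```text
top base [[329.1, 449.8]]
dict_keys(['camera_matrix', 'view']) campos [ 390.   33. 1009.]
-17 [[381.6, 222.1], [344.3, 207.2], [419.4, 237.1]]
76 [[388.8, 215.6], [347.1, 199.1], [431.1, 232.3]]
150 [[395.9, 209.3], [349.9, 191.1], [442.5, 227.7]]
side base [[128.5, 238.5]]
dict_keys(['camera_matrix', 'view']) campos [  494. -1015.  1045.]
-17 [[310.7, 215.3], [320.6, 192.7], [299.8, 240.1]]
76 [[309.4, 187.6], [319.8, 165.3], [297.9, 212.3]]
150 [[308.3, 163.5], [319.2, 141.6], [296.2, 188.0]]
(420, 784, 3)
```

View pics/g5.png

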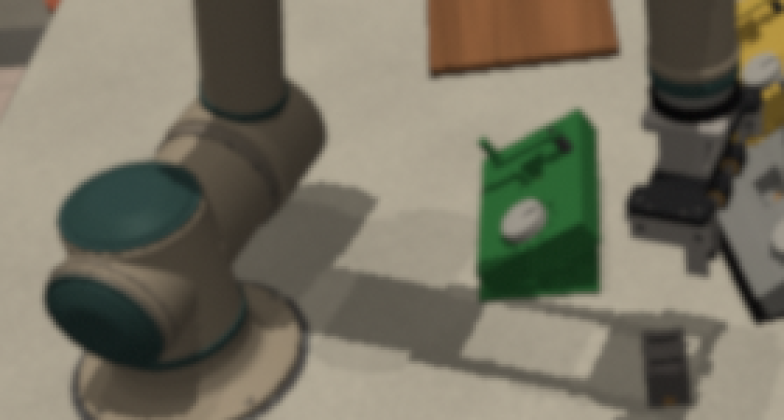

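```bash
python3 - <<'E'
from h import *
g={c:cv2.imread(f"pics/{c}0.png").astype(int).mean(2) for c in("top","side")}
np.set_printoptions(linewidth=250)
print("top cols 428-460 rows 245-270");print(g["top"][245:270,428:460].astype(int))
print("side cols 278-306 rows 282-314");print(g["side"][282:314,278:306].astype(int))
E
```

```text
top cols 428-460 rows 245-270
[[ 95  97 100  99  98 101  97 101 103 106 105  93 102 101 102 101 100  98 100 102 103 105 102 100  98  98  99  97  99  98  93  95]
 [ 99  98 100 104 100 100 102  98  94  91  88  70  88  92  97 100  99  98 104 102 104 101 101  98  98  99 101  99  97  95  96  99]
 [ 98  94 103 103 107  86  88  68  48  28   4  52  60  73  85  90  91  97 100 103 102 100 100 101 100 101 100 102 101  99 101 102]
 [ 98  98 102 102 107  54  11   6   6   7  21  57  58  65  56  51  65  86  95 102 104  97 101  99 101 101 101 102 100 101 104 104]
 [100  98 101  92  93  37  12  13  10   3  40  56  59  55  39  43  59  58  71  94  85  89  97  99 101 106 100 100 101 103 103 102]
 [102 105 107  66  33   6  13  12  11  11  58  57  62  43  13  29  54  55  56  65  49  57  86  95 102 104  99 101 101 103  99  98]
 [102 103 105  60  22  13  14  13  10  29  59  62  62  29  11  44  60  60  59  57  58  59  58  69  90  95 100 102 105 106 100  99]
 [ 99 101 101  58  21  13  11  12  11  50  62  61  59  24   8  52  61  60  59  60  59  58  53  49  61  56  80  91 100 101 100 100]
 [ 99 100  88  45  23 
[... 5217 characters left out ...]
 147 147]
 [147 143 127  99  68  46  36  35  37  37  35  35  34  34  34  35  43  68 102 130 143 147 146 145 145 147 147 149]
 [149 144 130 106  80  56  42  38  41  41  39  37  35  33  34  36  52  81 114 136 145 146 146 144 146 147 149 149]
 [150 146 137 123 104  81  62  52  48  47  44  40  37  34  37  41  63  98 127 142 146 147 145 145 146 148 148 148]
 [149 147 144 139 129 111  96  84  76  69  59  49  45  42  40  51  79 113 137 145 147 147 146 146 148 149 149 149]
 [149 147 147 145 142 135 126 118 112 103  90  79  75  69  63  72 100 127 143 147 147 147 147 146 148 149 150 149]
 [148 147 147 147 146 145 142 139 138 132 122 116 113 106  98 100 119 138 146 147 147 145 145 146 148 149 149 148]]
```

```bash
python3 - <<'E'
from h import *
np.set_printoptions(linewidth=250)
g={c:cv2.imread(f"pics/{c}_g4.png").astype(int).mean(2) for c in("top","side")}
print("side cols 294-324 rows 180-222");print(g["side"][180:222,294:324].astype(int))
E
```

```text
side cols 294-324 rows 180-222
[[ 33  33  33 ...  85 108 118]
 [ 32  31  32 ...  96 112 119]
 [ 32  32  32 ... 104 115 119]
 ...
 [160 161 159 ... 163 162 160]
 [158 157 149 ... 163 162 162]
 [146 142 130 ... 162 163 163]]
```

```bash
python3 - <<'E'
import cv2
g=cv2.imread("pics/side_g4.png").mean(2).astype(int)
for r in range(176,222): print(r,*("%3d"%v for v in g[r,292:326]))
E
python3 -c "
from g import *
to(([470,-180,60],-.355+np.pi/2),)"
```

```text
176  40  34  30  32  31  32  32  31  31  29  32  31  29  30  30  30  30  29  28  26  22  17  17  19  21  28  28  28  38  67  98 113 118 118
177  34  32  33  33  32  33  32  31  32  30  31  30  31  31  31  31  31  30  29  25  22  19  22  26  28  27  28  24  36  68  96 113 119 119
178  33  33  33  31  32  33  32  32  33  32  32  32  33  33  32  33  31  31  30  28  24  29  33  36  37  31  25  23  38  70  99 114 119 119
179  32  32  32  33  33  33  32  32  33  32  32  32  34  33  32  33  33  32  31  28  31  36  42  47  45  41  29  26  43  76 102 116 119 119
180  32  32  33  33  33  31  32  32  32  32  32  32  32  33  33  32  34  33  32  31  34  39  43  49  49  45  37  31  53  85 108 118 119 121
181  32  31  32  31  32  32  33  32  32  32  32  32  32  32  32  32  33  33  31  32  34  35  41  48  49  48  40  41  67  96 112 119 120 120
182  36  32  32  32  32  33  32  34  33  33  33  33  33  32  33  32  32  33  32  32  32  32  36  41  46  46  42  51  78 104 115 119 120 121
183  38  34  33  32  32  31  32  33  32  32  33  33  34  33  33  34  36  37  34  33  32  30  31  39  46  48  49  65  91 
[... 4773 characters left out ...]
31  94
218 161 161 161 162 161 159 157 158 159 160 161 160 159 160 160 161 162 163 164 163 162 161 161 161 162 161 162 162 164 163 161 158 144 114
219 161 161 160 161 159 155 153 152 154 156 158 159 159 160 160 161 162 163 163 163 162 161 161 161 162 162 162 163 163 163 162 160 153 131
220 154 155 158 157 149 140 135 135 138 145 151 154 154 154 156 159 160 161 162 162 162 161 161 162 163 163 162 163 163 163 162 162 158 145
221 136 140 146 142 130 118 112 113 117 126 132 135 136 138 144 150 152 154 154 156 158 160 160 162 164 164 164 163 163 162 163 163 162 155
t 6.1 pos [513.1 -98.7 160.8] F [ 0.4 -0.4  0.3] gap 18.9 grip 0.0 yawY 1.2156
[ 470 -180   60] -> [ 0.405 -3.037  3.363] turn -0.001
```

Fingertips show about 38 mm higher in the side image than the reported TCP implies (tip at (308,208), predicted row ≈219). I'll probe the counter with the closed fingers at a free spot to measure this.

>>> {"fn": "servo_tool", "kwargs": {"increments": [[[0,0.2,-1.5,1,0],[0,0.4,-3,2,0],[0,0.4,-3,3,0],[0,0.4,-3,3.8,0],[0,0.4,-3,4.3,0],[0,0.4,-3,4.5,0],[0,0.4,-3,4.6,0],[0,0.4,-3,4.6,0],[0,0.4,-3,4.6,0],[0,0.4,-3,4.6,0]]]}}

```text
t: 7.1
position: [471.6, -178.4, 23.8]
orientation: [0.554, 3.091, -0.001]
contact_force: [0.5, 0.0, -0.6]
finger_gap: 0.6
grip_force: 0.0
```

```bash
cat > num.py <<'E'
import sys,cv2;from plant import imaging
c,x0,x1,y0,y1=sys.argv[1],*map(int,sys.argv[2:6]);g=imaging.get_image(c).mean(2).astype(int)
for r in range(y0,y1): print(r,*("%3d"%v for v in g[r,x0:x1]))
E
python3 - <<'E'
from g import *;from h import *
p=arm.get_obs()["position"];print(p,proj(np.array([p+[0,0,-17],p+[-3,-8,-17]]),"side").round(1),proj(np.array([p+[0,0,-17]]),"top").round(1))
E
python3 num.py side 284 312 235 285
```

```text
[ 471.6279274  -178.37178583   23.75685695] [[298.1 275.6]
 [297.1 278.1]] [[404.9 246.8]]
235  67  67  67  68  68  69  70  71  71  70  70  70  66  63  64  69  70  58  41  26  17  14  21  24  27  29  54  99
236  68  67  68  68  69  70  70  70  71  70  70  69  67  66  68  71  68  52  34  21  18  20  22  24  24  28  57 102
237  68  67  67  68  69  70  70  71  71  72  71  70  69  69  72  71  63  44  26  19  21  21  23  24  23  33  68 112
238  68  67  67  68  68  71  70  70  70  70  71  71  71  72  73  69  55  38  21  20  23  25  26  23  24  45  85 126
239  64  65  66  67  67  69  70  71  71  71  70  70  72  75  74  64  46  29  18  20  23  26  27  26  33  63 105 141
240  56  58  61  63  65  67  69  70  70  71  70  72  73  78  74  58  37  22  19  22  25  27  26  26  45  84 126 152
241  40  44  48  52  55  60  63  66  66  67  68  71  73  75  69  51  30  18  21  27  28  28  28  30  57 103 141 160
242  26  29  32  37  42  47  51  54  56  59  61  64  66  66  58  41  24  19  25  28  29  26  25  38  74 118 151 164
243  22  21  23  28  32  35  37  41  42  45  49  51  54  53  46  33  23  22  26  
[... 4090 characters left out ...]
 149
279  88  88  87  87  87  87  87  87  87  85  86  86  87  87  88  88  90  97 112 130 144 149 149 150 150 149 149 149
280  86  87  88  87  88  88  88  87  87  86  86  86  86  87  89  90  95 108 127 139 145 148 149 150 150 148 149 149
281  87  87  87  88  88  88  87  88  88  86  86  86  85  88  93  99 107 121 136 144 145 147 149 149 149 149 148 148
282  87  89  88  89  88  87  88  88  88  88  88  87  87  91 104 118 126 134 142 145 146 147 148 147 148 148 149 148
283  88  89  89  87  87  87  87  88  88  88  87  87  89  95 113 132 141 144 146 146 147 147 146 147 147 147 149 148
284  88  87  87  82  80  82  84  86  87  87  87  88  89  99 119 139 147 147 147 146 148 147 146 146 146 147 148 147
```

>>> {"fn": "servo_tool", "kwargs": {"increments": [[[0,0,0,0.07,0],[0,0,0,0.13,0],[0,0,0,0.2,0],[0,0,0,0.27,0],[0,0,0,0.33,0],[0,0,0,0.33,0],[0,0,0,0.33,0]]]}}

```text
t: 7.85
position: [471.0, -178.0, 12.9]
orientation: [-0.554, -3.092, -0.0]
contact_force: [0.4, 0.5, -0.4]
finger_gap: 0.5
grip_force: 0.0
```

>>> {"fn": "servo_tool", "kwargs": {"increments": [[[0,0,0,0.1,0],[0,0,0,0.2,0],[0,0,0,0.3,0],[0,0,0,0.4,0],[0,0,0,0.45,0],[0,0,0,0.45,0],[0,0,0,0.45,0]]]}}

```text
t: 8.55
position: [471.0, -178.1, -0.5]
orientation: [-0.554, -3.092, -0.0]
contact_force: [0.3, 0.5, -0.6]
finger_gap: 0.7
grip_force: 0.0
```

>>> {"fn": "servo_tool", "kwargs": {"increments": [[[0,0,0,0.07,0],[0,0,0,0.13,0],[0,0,0,0.2,0],[0,0,0,0.27,0],[0,0,0,0.27,0],[0,0,0,0.27,0]]]}}

```text
t: 9.15
position: [470.9, -178.1, -8.6]
orientation: [-0.554, -3.092, -0.0]
contact_force: [0.3, -0.3, -0.4]
finger_gap: 0.5
grip_force: 0.0
```

>>> {"fn": "servo_tool", "kwargs": {"increments": [[[0,0,0,0.07,0],[0,0,0,0.13,0],[0,0,0,0.2,0],[0,0,0,0.25,0],[0,0,0,0.25,0],[0,0,0,0.25,0]]]}}

```text
t: 9.75
position: [471.2, -178.1, -13.2]
orientation: [0.554, 3.091, -0.001]
contact_force: [-5.8, 2.3, 24.1]
finger_gap: 0.3
grip_force: 12.3
```

```bash
python3 num.py side 286 310 255 295; python3 -c "
from g import *
to(([470,-180,60],-.355+np.pi/2),)"
```

```text
255  29  30  30  30  31  31  31  31  32  33  34  36  33  30  29  36  43  49  44  32  26  35  57  76
256  31  31  30  32  31  30  30  29  30  31  30  28  26  28  36  45  54  56  49  38  30  44  66  82
257  31  31  31  30  30  31  31  30  30  31  29  28  25  30  41  52  56  55  47  39  36  53  74  88
258  33  33  32  31  33  31  31  32  30  30  30  28  26  33  44  53  56  52  45  39  43  62  81  96
259  33  33  32  33  33  32  33  32  31  32  31  30  33  41  47  54  57  54  51  47  53  70  88 107
260  33  34  33  34  34  33  32  34  32  32  32  33  40  47  53  56  60  65  67  65  69  80  94 115
261  34  33  34  33  34  32  33  33  33  32  34  36  40  48  55  60  67  76  81  80  81  88 100 122
262  33  33  34  34  32  33  34  34  34  32  33  34  37  42  50  57  69  81  87  87  88  96 112 132
263  33  33  32  34  34  33  33  34  34  32  33  33  34  35  44  55  68  82  87  88  92 105 125 141
264  33  32  34  33  32  32  33  34  34  34  34  32  33  34  40  53  69  80  87  89  94 111 131 143
265  34  34  34  33  33  34  34  34  37  38  37  33  32  32  40  54  69  81  87  90  99 117 135 145

[... 2336 characters left out ...]
 40  44  50  62  91 122 142 147 149 149 147 146 145 145 145 144
290  71  61  58  55  49  41  40  43  45  48  52  60  84 118 140 147 149 148 147 145 145 146 146 146
291  82  77  76  74  68  61  60  63  63  64  61  60  82 114 139 148 150 149 147 146 146 146 146 146
292  88  87  86  86  81  77  77  80  80  76  67  61  80 113 138 148 149 148 148 147 147 147 147 148
293  89  90  89  90  88  87  86  88  86  79  66  58  78 112 137 146 147 147 148 149 149 149 150 151
294  83  85  86  88  89  90  90  90  87  77  61  52  73 110 136 145 147 148 151 153 153 154 155 157
t 9.8 pos [ 471.1 -178.1  -13.2] F [-4.8  3.4 25.1] gap -0.0 grip 12.3 yawY 1.2163
[ 470 -180   60] -> [ 0.012 -0.072 -2.44 ] turn 0.004
```

```bash
python3 - <<'E'
from g import *;from h import *
p=arm.get_obs()["position"].copy();p[2]=0
ty=np.array([.348,.937,0]);tx=np.array([.937,-.348,0])
print(proj(np.array([p-12*ty+8*tx,p-12*ty-8*tx,p]),"side").round(1))
to(([451,-266.5,11],-.355+np.pi/2),([451,-266.5,50],-.355+np.pi/2))
E
```

```text
[[299.5 281.4]
 [293.7 280. ]
 [298.1 277.2]]
t 9.8 pos [ 471.1 -178.1  -13.2] F [-4.8  3.4 25.1] gap -0.0 grip 12.3 yawY 1.2163
[ 451.  -266.5   11. ] -> [-0.393 -2.996 -0.805] turn 0.004
[ 451.  -266.5   50. ] -> [-0.395 -2.996 -2.105] turn 0.004
```

>>> {"fn": "servo_tool", "kwargs": {"increments": [[[0,0,0,-0.5,0],[1,0,0,-1.5,0],[1,0,0,-2.5,0],[1,-0.1,-0.5,-3,0],[1,-0.39,-1.5,-3,0],[1,-0.39,-2.5,-3,0],[1,-0.39,-3,-3,0],[1,-0.39,-3,-3,0],[1,-0.39,-3,-3,0],[1,-0.39,-3,-3,0],[1,-0.39,-3,-2.2,0],[1,-0.39,-3,-1.5,0],[1,-0.39,-3,-1.1,0],[1,-0.39,-3,-0.9,0],[1,-0.39,-3,-0.9,0],[1,-0.39,-3,-0.9,0]]]}}

```text
t: 11.4
position: [451.3, -266.7, 11.4]
orientation: [0.554, 3.091, -0.001]
contact_force: [-0.0, 0.1, -0.5]
finger_gap: 94.0
grip_force: 0.0
```

>>> {"fn": "servo_tool", "kwargs": {"increments": [[[0.42,0,0,0,0],[0.42,0,0,0,0],[0.42,0,0,0,0],[0.42,0,0,0,0],[0.42,0,0,0,0],[0.42,0,0,0,0],[0.42,0,0,0,0]]], "squeeze": 6}}

```text
t: 12.1
position: [450.7, -266.4, 10.9]
orientation: [-0.554, -3.092, -0.0]
contact_force: [0.4, 0.5, 0.8]
finger_gap: 44.2
grip_force: 6.0
```

```bash
python3 -c "
from g import *
y=.247+np.pi/2
to(([558.5,122.3,165],y),([558.5,122.3,88],y))"
```

```text
t 12.1 pos [ 450.7 -266.4   10.9] F [0.4 0.5 0.8] gap 44.2 grip 6.0 yawY 1.216
[558.5 122.3 165. ] -> [ 1.133 13.401 -5.132] turn -4.31
[558.5 122.3  88. ] -> [ 1.133 13.4   -2.565] turn -4.31
```

>>> {"fn": "servo_tool", "kwargs": {"increments": [[[0.42,0,0,-0.5,0],[0.42,0,0,-1.5,0],[0.42,0,0,-2.8,0],[0.42,0,0,-4.1,0],[0.42,0,1,-5.1,-0.3],[0.42,0.2,2.3,-5.13,-0.8],[0.42,0.4,3.6,-5.13,-1.4],[0.42,0.5,4.9,-5.13,-1.9],[0.42,0.6,6.2,-5.13,-2.4],[0.42,0.8,7.5,-5.13,-2.9],[0.42,0.9,8.8,-5.13,-3.4],[0.42,1,10.1,-5.13,-3.8],[0.42,1.1,11.4,-5.13,-4.1],[0.42,1.13,12.5,-5.13,-4.31],[0.42,1.13,13.2,-5.13,-4.31],[0.42,1.13,13.4,-5.13,-4.31],[0.42,1.13,13.4,-5.13,-4.31],[0.42,1.13,13.4,-5.13,-4.31]]], "squeeze": 15}}

```text
t: 13.9
position: [557.9, 121.2, 164.6]
orientation: [0.386, -3.117, 0.001]
contact_force: [-0.1, -0.2, -0.7]
finger_gap: 43.9
grip_force: 15.0
```

>>> {"fn": "servo_tool", "kwargs": {"increments": [[[0.42,0,0,0.5,0],[0.42,0,0,1.2,0],[0.42,0,0,1.9,0],[0.42,0,0,2.4,0],[0.42,0,0,2.57,0],[0.42,0,0,2.57,0],[0.42,0,0,2.57,0]]]}}

```text
t: 14.6
position: [559.1, 121.6, 88.6]
orientation: [-0.386, 3.116, -0.0]
contact_force: [1.0, 0.5, -1.7]
finger_gap: 44.0
grip_force: 15.0
```

```bash
python3 - <<'E'
from g import *
from h import *
from plant import recognise
y=.247+np.pi/2
to(([558.5,122.3,73],y),([558.5,122.3,82],y))
for c in("top","side"):
    im=imaging.get_image(c);cv2.imwrite(f"pics/{c}_h1.png",im[:,:,::-1])
    print(c,[(np.round(np.array(d["bbox"])*[640,400,640,400],1).tolist(),round(d["confidence"],2)) for d in recognise("pack",c)])
    p=arm.get_obs()["position"]-[0,0,10.9]
    w=np.array([[a,b,z] for a in(-15,15) for b in(-22,22) for z in(0,50)])@R.from_euler("z",.247).as_matrix().T+p
    u=proj(w,c);print(u.min(0).round(1),u.max(0).round(1))
E
```

```text
t 14.6 pos [559.1 121.6  88.6] F [ 1.   0.5 -1.7] gap 44.0 grip 15.0 yawY 1.817
[558.5 122.3  73. ] -> [0.016 0.026 0.52 ] turn -0.005
[558.5 122.3  82. ] -> [0.015 0.026 0.22 ] turn -0.005
top [([275.8, 204.8, 287.7, 211.3], 0.55)]
[271.5 191.4] [294.8 211.9]
side [([315.6, 160.7, 330.0, 181.3], 0.66)]
[315.5 158.8] [330.3 183.4]
```

>>> {"fn": "servo_tool", "kwargs": {"increments": [[[0.42,0,0,0.15,0],[0.42,0,0,0.3,0],[0.42,0,0,0.4,0],[0.42,0,0,0.45,0],[0.42,0,0,0.5,0],[0.42,0,0,0.5,0]]], "squeeze": 5}}

```text
t: 15.4
position: [558.4, 122.2, 72.5]
orientation: [0.387, -3.117, -0.0]
contact_force: [-0.8, 0.2, -1.9]
finger_gap: 44.2
grip_force: 5.0
```

>>> {"fn": "servo_tool", "kwargs": {"increments": [[[0.42,0,0,0.05,0],[0.42,0,0,0.1,0],[0.42,0,0,0.1,0]]]}}

```text
t: 15.7
position: [558.6, 122.1, 70.4]
orientation: [-0.387, 3.117, -0.0]
contact_force: [-1.7, -0.7, 3.8]
finger_gap: 44.2
grip_force: 5.0
```

>>> {"fn": "servo_tool", "kwargs": {"increments": [[[0.42,0.07,0,0.03,0],[0.42,0.13,0,0.06,0],[0.42,0.19,0,0.09,0],[0.42,0.255,0,0.13,0],[0.42,0.31,0,0.17,0],[0.42,0.37,0,0.21,0],[0.42,0.43,0,0.25,0],[0.42,0.48,0,0.3,0],[0.42,0.53,0,0.36,0],[0.42,0.58,0,0.42,0],[0.42,0.58,0,0.42,0]]]}}

```text
t: 16.8
position: [540.9, 117.9, 56.7]
orientation: [0.387, -3.116, -0.0]
contact_force: [-0.9, -0.6, 0.5]
finger_gap: 44.0
grip_force: 5.0
```

```bash
cat > tilt.py <<'E'
from g import *
from h import *
# fit held pack: origin-of-foot xyz and tilt from dark/edge silhouettes
import sys
n=sys.argv[1]
for c in("top","side"):
    im=imaging.get_image(c);cv2.imwrite(f"pics/{c}_{n}.png",im[:,:,::-1])
im=cv2.imread(f"pics/side_{n}.png").mean(2).astype(int)
p=arm.get_obs()["position"];print(p.round(1),arm.get_obs()["contact_force"].round(1))
for tl in(0,.25,.5):
    w=np.array([[a,b,z] for a in(-15,15) for b in(-22,22) for z in(-40,10)])@(R.from_euler("z",.247)*R.from_euler("y",-tl)).as_matrix().T+p+[0,0,29]
    u=proj(w,"side");print(tl,"corners x-,y-: foot",u[0].round(1),"top",u[1].round(1)," x+,y-: foot",u[4].round(1),"top",u[5].round(1),"x-y+ foot",u[2].round(1))
for r in range(150,196): print(r,*("%3d"%v for v in im[r,305:345]))
E
python3 tilt.py h2
```

```text
[540.8 117.9  56.7] [-0.9  0.2  0.3]
0 corners x-,y-: foot [314.6 193. ] top [314.1 180. ]  x+,y-: foot [324.3 190.7] top [324.1 177.8] x-y+ foot [310.2 183.7]
0.25 corners x-,y-: foot [318.  192.8] top [313.5 181.3]  x+,y-: foot [327.3 188.8] top [323.1 177.1] x-y+ foot [313.5 183.6]
0.5 corners x-,y-: foot [321.4 192. ] top [313.2 182.5]  x+,y-: foot [329.9 186.4] top [321.8 176.7] x-y+ foot [316.9 182.8]
150  93  67  47  47  51  48  48  60  70  71  68  67  66  62  60  57  55  51  46  42  41  37  37  38  45  53  61  63  64  65  64  64  65  65  64  74  93 110 115 113
151 122  92  58  46  50  50  45  47  57  59  58  56  52  50  45  43  40  36  35  33  31  30  30  31  35  44  55  60  62  63  63  65  64  63  64  71  90 107 114 115
152 141 112  75  48  46  50  44  40  43  44  43  41  37  34  35  31  30  31  29  28  28  28  28  27  30  37  45  51  56  57  59  61  61  62  62  69  86 103 113 114
153 150 129  93  58  42  42  40  33  32  33  33  31  29  29  30  29  28  28  27  29  29  28  31  29  29  33  36  39  44  46  50  54  58  60  61  68  83 101 111 114
154 155 140 109  68  39  33  31  
[... 6154 characters left out ...]
 107 110 116 125 133 139 143 144 144 144 145
192  93  90  85  83  82  82  80  73  56  33  15  16  25  40  56  63  64  65  66  67  71  83  96 101 105 108 108 108 108 107 111 119 128 133 138 143 144 142 141 143
193  94  91  88  85  83  83  82  77  66  46  25  16  20  33  50  61  66  67  67  67  70  76  85  90  98 105 108 108 108 108 113 123 131 135 139 142 142 137 133 138
194  94  93  91  88  87  84  82  81  73  57  34  18  14  24  42  57  63  67  67  67  67  70  73  79  87  98 105 108 108 110 115 124 132 137 140 143 140 130 121 129
195  94  94  94  92  89  86  84  82  78  67  45  25  14  18  34  50  61  65  66  67  66  67  68  71  77  88  98 105 107 108 112 124 134 140 143 143 139 127 114 122
```

>>> {"fn": "servo_tool", "kwargs": {"increments": [[[0.42,0,0,0.04,0],[0.42,0,0,0.08,0],[0.42,0,0,0.08,0]]]}}

```text
t: 17.2
position: [541.6, 118.1, 55.6]
orientation: [-0.387, 3.117, 0.0]
contact_force: [-1.7, -0.9, 5.9]
finger_gap: 44.3
grip_force: 5.0
```

>>> {"fn": "servo_tool", "kwargs": {"increments": [[[0.42,0.02,0,0.04,0],[0.42,0.04,0,0.08,0],[0.42,0.04,0,0.08,0]]]}}

```text
t: 17.5
position: [541.8, 118.1, 53.7]
orientation: [-0.386, 3.115, 0.001]
contact_force: [-1.2, -0.2, 7.0]
finger_gap: 43.6
grip_force: 5.0
```

```bash
python3 - <<'E'
from g import *
from h import *
im=imaging.get_image("side");cv2.imwrite("pics/side_h3.png",im[:,:,::-1]);hsv=im.astype(int)
p=arm.get_obs()["position"];print(p.round(1),arm.get_obs()["contact_force"].round(1))
B=BAY-[0,0,1.8];d=R.from_euler("z",-YAW).apply(p-B)
# pivot true: p + 30.2 - 2+... pads centre ~ p z+29
for tl in(.1,.2,.3,.4,.5):
  # pack axis passes through pad centre Q; lowest corner touches face
  Q=d+[0,0,29]; M=R.from_euler("y",-tl).as_matrix(); n=np.array([-np.sin(.5),0,np.cos(.5)])
  # foot far edge local (15,0,-s): n.(Q+M(15,0,-s))=0
  s=(n@(Q+M@[15,0,0]))/(n@(M@[0,0,1.]))
  c=np.array([[a,b,z] for b in(-22,) for a,z in((-15,-s),(15,-s),(15,50-s),(-15,50-s))])
  u=proj(R.from_euler("z",YAW).apply(Q+c@M.T)+B,"side");print(tl,"s",round(s,1),u.round(1).tolist())
t=[Q+[a,-22-b,-19-8*0] for b in(0,6) for a in(-8,8)];print("near tip",proj(R.from_euler("z",YAW).apply(np.array(t))+B,"side").round(1).tolist())
for r in range(172,196): print(r,*("%3d"%v for v in hsv.mean(2).astype(int)[r,308:336]))
E
```

```text
[541.7 118.1  53.7] [-1.2  0.9  6.5]
0.1 s 31.8 [[315.9, 191.7], [325.6, 188.7], [323.7, 176.1], [313.8, 179.1]]
0.2 s 32.1 [[317.1, 191.8], [326.5, 188.1], [323.1, 176.0], [313.3, 179.8]]
0.3 s 32.8 [[318.3, 191.8], [327.5, 187.4], [322.4, 176.1], [313.0, 180.6]]
0.4 s 33.8 [[319.6, 191.8], [328.4, 186.8], [321.8, 176.2], [312.8, 181.4]]
0.5 s 35.1 [[321.0, 191.8], [329.4, 186.1], [321.4, 176.5], [312.8, 182.3]]
near tip [[317.0, 187.8], [322.3, 186.6], [317.7, 189.1], [322.9, 187.9]]
172 143 121  91  62  50  55  61  61  58  58  62  64  64  65  65  69  74  82  88  92  96  96  94  86  78  68  60  57
173 136 105  69  46  42  51  58  61  62  63  63  64  65  65  66  72  83  93  99 102 102  98  88  77  67  61  59  57
174 128  95  59  41  41  49  54  57  57  61  64  64  65  65  66  74  88  99 103 104  99  89  75  66  60  58  57  56
175 115  88  60  45  44  45  48  49  52  58  64  65  65  64  67  74  88 101 105 103  95  80  66  59  57  57  58  57
176 101  87  67  51  44  43  40  40  48  58  64  65  65  65  66  72  85  98 103 103  96  82  67  60  58  58  60  61
177  96  89  75  57  45  38  
[... 1474 characters left out ...]
 108
190  84  83  81  75  56  33  16  14  25  41  53  58  53  49  53  59  62  68  79  93 103 107 108 108 107 107 107 108
191  83  83  83  78  66  45  23  14  19  33  49  57  60  59  60  63  67  71  84  98 106 107 108 109 108 107 107 109
192  83  83  82  80  73  56  34  17  15  25  42  56  62  64  64  65  67  71  83  95 102 104 107 109 108 107 108 111
193  85  84  83  82  78  65  46  24  15  20  33  50  60  65  67  67  67  69  77  85  90  96 102 106 108 108 109 113
194  89  87  85  82  80  73  56  34  18  16  26  42  56  64  66  66  67  68  70  74  77  83  93 103 107 107 109 115
195  92  89  86  84  83  78  66  45  23  14  19  33  49  61  66  66  67  67  66  68  69  73  83  95 104 107 108 112
```

>>> {"fn": "servo_tool", "kwargs": {"increments": [[[0.42,0,0,0,0],[0.42,0,0,0,0],[0.42,0.04,0,-0.073,0],[0.42,0.08,0,-0.146,0],[0.42,-0.2,0,-0.3,0],[0.42,-0.5,0,-0.46,0],[0.42,-0.8,0,-0.63,0],[0.42,-0.96,0,-0.715,0],[0.42,-0.96,0,-0.715,0],[0.42,-0.96,0,-0.715,0]]], "squeeze": 12}}

```text
t: 18.55
position: [568.2, 124.7, 73.6]
orientation: [0.387, -3.117, -0.0]
contact_force: [0.1, -0.5, -2.0]
finger_gap: 44.0
grip_force: 12.0
```

```bash
cat > st.py <<'E'
from g import *
from h import *
o=arm.get_obs();p=o["position"];B=BAY-[0,0,1.8]
q=bayR(YAW).T@(p+[0,0,29]-B);print("t",round(o["t"],2),p.round(1),"Q in bay",q.round(1),"F bay",(bayR(YAW).T@o["contact_force"]).round(1),"grip",round(o["grip_force"],1),round(o["finger_gap"],1))
E
cat >> st.py <<'E'
import sys
if len(sys.argv)>1:
    im=imaging.get_image("side");cv2.imwrite(f"pics/side_{sys.argv[1]}.png",im[:,:,::-1])
    for tl in(.1,.3,.5):
        M=R.from_euler("y",.5-tl).as_matrix();s=float(sys.argv[2])
        c=np.array([[a,-22,z] for a,z in((-15,-s),(15,-s),(15,50-s),(-15,50-s))])
        print(tl,proj((q+c@M.T)@bayR(YAW).T+B,"side").round(1).tolist())
    x0,x1,y0,y1=map(int,sys.argv[3:]);g=im.mean(2).astype(int);print(list(range(x0,x1))[::5])
    for r in range(y0,y1): print(r,*("%3d"%v for v in g[r,x0:x1]))
E
python3 st.py h4 35 312 342 150 186
```

```text
t 18.55 [568.2 124.7  73.6] Q in bay [-8.1  0.  39.5] F bay [-1.  -0.5 -1.8] grip 12.0 44.0
0.1 [[324.8, 185.4], [334.5, 182.4], [332.8, 169.6], [322.9, 172.6]]
0.3 [[327.2, 185.2], [336.5, 180.8], [331.6, 169.2], [322.1, 173.7]]
0.5 [[329.7, 184.6], [338.2, 179.0], [330.3, 169.1], [321.6, 174.9]]
[312, 317, 322, 327, 332, 337]
150 129 102  85  78  64  46  30  24  23  23  25  27  30  32  31  32  31  30  31  30  31  31  31  32  31  30  31  30  31  34
151 135 109  88  78  66  45  28  23  25  25  28  29  30  32  31  31  31  31  31  30  30  31  31  32  31  32  32  33  35  35
152 143 120  95  80  66  46  26  20  26  28  29  30  31  33  35  33  31  30  32  34  32  31  31  31  30  30  29  31  33  31
153 149 133 107  87  70  49  30  24  32  35  31  29  31  34  33  34  31  32  37  38  32  29  29  27  23  25  24  25  25  23
154 153 142 120  95  75  57  39  30  37  39  33  27  28  30  32  32  29  31  36  36  30  26  23  23  21  20  20  22  24  24
155 155 148 132 106  83  66  49  35  37  38  33  25  26  26  26  26  25  27  27  27  22  20  21  21  24  27  30  33  37  41
156 156 153 142 119  93  7
[... 2993 characters left out ...]
  66  66  65  64  59  53  46  42  41  44  48  53  63  74  86  92  94  93  98 102
181  82  75  71  70  69  69  67  66  65  65  66  66  66  65  62  56  45  39  39  41  50  65  77  87  95 100 103 103 105 106
182  75  70  69  71  72  70  67  65  66  66  66  66  66  67  65  61  53  44  42  46  54  68  82  90  96 103 106 107 106 106
183  58  55  60  69  72  71  67  66  65  66  66  67  67  67  66  64  59  53  51  54  59  67  76  86  96 104 107 108 107 107
184  35  36  47  64  71  70  67  67  66  66  66  66  66  67  67  66  64  61  60  62  64  66  73  84  98 105 108 108 107 107
185  19  23  36  56  68  71  68  67  66  66  65  66  67  67  68  67  67  65  65  66  66  67  71  83  97 104 107 108 107 107
```

>>> {"fn": "servo_tool", "kwargs": {"increments": [[[0.42,-0.03,0,0.06,0],[0.42,-0.06,0,0.11,0],[0.42,-0.08,0,0.146,0],[0.42,-0.08,0,0.146,0],[0.42,-0.08,0,0.146,0]]]}}

```text
t: 19.1
position: [570.2, 125.2, 69.7]
orientation: [0.387, -3.117, 0.0]
contact_force: [-1.4, -0.7, 2.8]
finger_gap: 44.2
grip_force: 12.0
```

```bash
python3 st.py
```

```text
t 19.1 [570.2 125.2  69.7] Q in bay [-8.2 -0.  35.2] F bay [-0.  -0.3  3.2] grip 12.0 44.2
```

>>> {"fn": "servo_tool", "kwargs": {"increments": [[[0.42,-0.03,0,-0.016,0],[0.42,-0.06,0,-0.032,0],[0.42,-0.09,0,-0.048,0],[0.42,-0.117,0,-0.064,0],[0.42,-0.117,0,-0.064,0]]]}}

```text
t: 19.6
position: [572.4, 125.9, 70.9]
orientation: [0.387, -3.114, -0.0]
contact_force: [-5.1, -2.0, 2.2]
finger_gap: 44.0
grip_force: 12.0
```

```bash
python3 st.py
```

```text
t 19.6 [572.4 125.9  70.9] Q in bay [-5.6  0.1 35. ] F bay [-3.7 -0.7  4.5] grip 12.0 44.0
```

>>> {"fn": "servo_tool", "kwargs": {"increments": [[[0.42,-0.03,0,-0.016,0],[0.42,-0.06,0,-0.032,0],[0.42,-0.06,0,-0.032,0]]]}}

```text
t: 19.9
position: [574.4, 126.4, 71.9]
orientation: [0.387, -3.114, -0.0]
contact_force: [-5.3, -0.0, 2.6]
finger_gap: 44.1
grip_force: 12.0
```

```bash
python3 st.py
```

```text
t 19.9 [574.4 126.4  71.9] Q in bay [-3.3  0.2 34.9] F bay [-3.3  1.3  4.8] grip 12.0 44.1
```

>>> {"fn": "servo_tool", "kwargs": {"increments": [[[0.42,-0.03,0,-0.016,0],[0.42,-0.06,0,-0.032,0],[0.42,-0.06,0,-0.032,0]]]}}

```text
t: 20.2
position: [576.7, 127.0, 72.9]
orientation: [0.387, -3.116, -0.0]
contact_force: [-4.0, -1.0, 1.3]
finger_gap: 43.9
grip_force: 12.0
```

```bash
python3 st.py
```

```text
t 20.2 [576.7 127.   72.9] Q in bay [-0.7  0.1 34.7] F bay [-3.   0.   3.1] grip 12.0 43.9
```

>>> {"fn": "servo_tool", "kwargs": {"increments": [[[0.42,-0.03,0,-0.016,0],[0.42,-0.06,0,-0.032,0],[0.42,-0.06,0,-0.032,0]]]}}

```text
t: 20.5
position: [579.4, 127.5, 73.8]
orientation: [0.387, -3.117, -0.0]
contact_force: [-3.4, -1.3, -1.0]
finger_gap: 44.3
grip_force: 12.0
```

```bash
python3 st.py
```

```text
t 20.5 [579.4 127.5  73.8] Q in bay [ 2.1 -0.1 34.2] F bay [-3.6 -0.4  0.9] grip 12.0 44.3
```

>>> {"fn": "servo_tool", "kwargs": {"increments": [[[0.42,-0.016,0,0.03,0],[0.42,-0.032,0,0.06,0],[0.42,-0.048,0,0.088,0],[0.42,-0.048,0,0.088,0]]]}}

```text
t: 20.9
position: [580.7, 127.8, 71.3]
orientation: [0.387, -3.117, 0.0]
contact_force: [-3.0, -1.3, -2.9]
finger_gap: 43.7
grip_force: 12.0
```

```bash
python3 st.py
```

```text
t 20.9 [580.7 127.8  71.3] Q in bay [ 2.1 -0.1 31.3] F bay [-4.2 -0.5 -1. ] grip 12.0 43.7
```

>>> {"fn": "servo_tool", "kwargs": {"increments": [[[0.42,0.0,0,0.03,0],[0.42,-0.02,0,0.07,0],[0.42,-0.049,0,0.125,0],[0.42,-0.049,0,0.125,0]]]}}

```text
t: 21.3
position: [582.6, 128.2, 67.6]
orientation: [-0.387, 3.117, 0.0]
contact_force: [-3.0, -0.6, -2.4]
finger_gap: 43.7
grip_force: 12.0
```

```bash
python3 st.py
```

```text
t 21.3 [582.6 128.2  67.6] Q in bay [ 2.  -0.1 27.2] F bay [-3.8  0.1 -0.7] grip 12.0 43.7
```

>>> {"fn": "servo_tool", "kwargs": {"increments": [[[0.42,-0.02,0,0.05,0],[0.42,-0.05,0,0.11,0],[0.42,-0.084,0,0.18,0],[0.42,-0.084,0,0.18,0]]]}}

```text
t: 21.7
position: [585.4, 129.0, 62.1]
orientation: [-0.387, 3.117, 0.0]
contact_force: [-1.0, -0.4, -4.0]
finger_gap: 43.8
grip_force: 12.0
```

```bash
python3 st.py
```

```text
t 21.7 [585.4 129.   62.1] Q in bay [ 1.9 -0.1 21. ] F bay [-2.8 -0.2 -3. ] grip 12.0 43.8
```

>>> {"fn": "servo_tool", "kwargs": {"increments": [[[0.6,0,0,0,0],[0.6,0,0,0,0],[0.6,0,0,0,0],[0.6,0,0,-0.3,0],[0.6,0,0,-1,0],[0,0,0,-1.8,0],[0,0,0,-2.3,0],[0,0,0,-2.3,0],[0,0,0,-2.3,0],[0,0,0,-2.3,0]]], "squeeze": 20}}

```text
t: 22.7
position: [584.0, 128.7, 130.6]
orientation: [0.387, -3.116, -0.0]
contact_force: [0.2, 0.3, -0.6]
finger_gap: 20.1
grip_force: 0.0
```

```bash
python3 - <<'E'
from g import *
from h import *
B=BAY-[0,0,1.8];Rb=bayR(YAW);f=np.array([np.cos(YAW),np.sin(YAW),0])
y=.247+np.pi/2
to(*[(B+Rb@[2,0,n]-8*f-[0,0,13.2],y) for n in(46,40,22)])
im=imaging.get_image("side");cv2.imwrite("pics/side_h5.png",im[:,:,::-1])
for n in(0,14,28): # pack at depth n
    c=np.array([[a,-22,z] for a,z in((-15,0),(15,0),(15,50-n),(-15,50-n))])+[1.5,0,0]
    print(n,proj(c@Rb.T+B,"side").round(1).tolist())
g=im.mean(2).astype(int)
for r in range(150,190): print(r,*("%3d"%v for v in g[r,314:346]))
E
```

```text
t 22.7 pos [584.  128.7 130.6] F [ 0.2  0.3 -0.6] gap 20.1 grip 0.0 yawY 1.8178
[566.1 124.2  99.9] -> [ 6.140e-01 -1.000e-03  1.024e+00] turn 0.0
[568.8 124.9  94.7] -> [ 5.180e-01 -1.000e-03  1.199e+00] turn 0.0
[577.2 127.   78.9] -> [ 0.23  -0.002  1.726] turn 0.0
0 [[333.1, 183.7], [341.6, 178.0], [333.8, 168.1], [325.1, 173.9]]
14 [[333.1, 183.7], [341.6, 178.0], [336.0, 170.9], [327.4, 176.7]]
28 [[333.1, 183.7], [341.6, 178.0], [338.2, 173.7], [329.7, 179.5]]
150  86  82  87  99 114 124 126 126 123 116 105  91  70  48  32  41  55  62  64  65  64  64  64  65  66  65  72  89 103 106 104  95
151  88  82  83  92 109 121 123 120 114 103  88  74  63  48  33  40  55  61  63  64  65  64  65  65  64  62  69  84  99 106 105  97
152  96  83  80  86 102 113 115 107  96  84  73  66  60  49  34  40  54  62  64  65  64  64  65  63  61  61  66  80  96 104 105  98
153 107  87  80  83  92 100  98  87  77  70  66  64  60  48  35  40  54  62  63  65  64  64  65  63  61  61  66  79  94 102 105  99
154 120  95  82  79  82  83  80  71  67  64  64  64  60  51  37  42  55  63  64  64  64  65  63  64 
[... 3951 characters left out ...]
  64  67  71  74  77  84  94 102 106 108
185  37  55  68  74  75  75  75  75  74  75  74  71  69  68  68  67  65  66  65  64  65  66  65  66  68  70  72  79  90 103 111 112
186  28  46  63  72  74  74  75  75  75  74  75  73  69  68  67  66  66  66  66  66  66  66  66  67  68  73  81  90 102 113 120 122
187  21  36  55  69  74  75  74  74  75  75  75  72  69  68  68  67  67  67  66  67  66  66  66  67  73  85  99 110 118 125 130 130
188  15  28  47  63  72  75  75  75  75  75  74  72  69  68  67  67  67  67  67  66  68  67  68  73  85 101 115 124 129 131 133 134
189  15  19  37  57  68  75  75  75  75  73  73  69  68  66  67  68  67  67  66  66  66  68  73  86 102 117 126 131 132 134 134 136
```

>>> {"fn": "servo_tool", "kwargs": {"increments": [[[0,0.3,0,0,0],[0,0.6,0,0,0],[0,0.61,0,0.4,0],[0,0.61,0,0.8,0],[0,0.61,0,1.02,0],[0,0.57,0,1.1,0],[0,0.52,0,1.2,0],[0,0.52,0,1.2,0]]]}}

```text
t: 23.55
position: [569.9, 125.1, 95.0]
orientation: [0.387, -3.117, -0.0]
contact_force: [-0.5, -0.1, 0.6]
finger_gap: 0.6
grip_force: 0.0
```

```bash
cat > pr.py <<'E'
from g import *
from h import *
B=BAY-[0,0,1.8];Rb=bayR(YAW);f=np.array([np.cos(YAW),np.sin(YAW),0]);o=arm.get_obs()
print("t",round(o["t"],2),"contact pt bay",(Rb.T@(o["position"]+8*f+[0,0,13.2]-B)).round(1),"F bay",(Rb.T@o["contact_force"]).round(1))
E
python3 pr.py
```

```text
t 23.55 contact pt bay [ 3.1 -0.1 39.8] F bay [-0.1 -0.   0.8]
```

>>> {"fn": "servo_tool", "kwargs": {"increments": [[[0,-0.02,0,0.06,0],[0,-0.05,0,0.12,0],[0,-0.08,0,0.18,0],[0,-0.11,0,0.234,0],[0,-0.11,0,0.234,0]]]}}

```text
t: 24.05
position: [572.7, 125.8, 88.2]
orientation: [0.387, -3.117, -0.0]
contact_force: [-0.1, 0.1, -0.0]
finger_gap: 0.7
grip_force: 0.0
```

```bash
python3 pr.py
```

```text
t 24.05 contact pt bay [ 2.4 -0.1 32.4] F bay [-0.1  0.1 -0. ]
```

>>> {"fn": "servo_tool", "kwargs": {"increments": [[[0,-0.016,0,0.03,0],[0,-0.03,0,0.06,0],[0,-0.046,0,0.09,0],[0,-0.062,0,0.117,0],[0,-0.062,0,0.117,0]]]}}

```text
t: 24.55
position: [574.3, 126.1, 85.5]
orientation: [0.387, -3.117, 0.0]
contact_force: [-1.6, -0.1, 4.7]
finger_gap: 0.7
grip_force: 2.3
```

```bash
python3 pr.py
```

```text
t 24.55 contact pt bay [ 2.5 -0.1 29.2] F bay [0.9 0.3 4.9]
```

>>> {"fn": "servo_tool", "kwargs": {"increments": [[[0,-0.016,0,0.03,0],[0,-0.032,0,0.058,0],[0,-0.048,0,0.088,0],[0,-0.064,0,0.117,0],[0,-0.064,0,0.117,0]]]}}

```text
t: 25.05
position: [576.4, 126.6, 82.3]
orientation: [-0.387, 3.117, -0.0]
contact_force: [-2.9, -0.9, 6.3]
finger_gap: 0.3
grip_force: 3.1
```

```bash
python3 pr.py
```

```text
t 25.05 contact pt bay [ 2.8 -0.2 25.4] F bay [ 0.4 -0.2  7. ]
```

>>> {"fn": "servo_tool", "kwargs": {"increments": [[[0,-0.016,0,0.03,0],[0,-0.032,0,0.058,0],[0,-0.048,0,0.088,0],[0,-0.048,0,0.088,0],[0,-0.048,0,0.088,0]]]}}

```text
t: 25.55
position: [577.8, 126.9, 79.9]
orientation: [-0.387, 3.117, -0.0]
contact_force: [-2.1, -0.6, 7.3]
finger_gap: 0.4
grip_force: 3.8
```

```bash
python3 pr.py
```

```text
t 25.55 contact pt bay [ 3.  -0.2 22.7] F bay [ 1.5 -0.1  7.4]
```

Still about 7 N, so the pin is still yielding. Continue in small steps.

>>> {"fn": "servo_tool", "kwargs": {"increments": [[[0,-0.016,0,0.03,0],[0,-0.024,0,0.044,0],[0,-0.024,0,0.044,0]]]}}

```text
t: 25.85
position: [579.0, 127.1, 79.8]
orientation: [-0.387, 3.115, -0.001]
contact_force: [-3.9, -1.0, 13.9]
finger_gap: 0.2
grip_force: 6.5
```

```bash
python3 pr.py
```

```text
t 25.85 contact pt bay [ 4.  -0.3 22. ] F bay [ 3.1  0.  14.1]
```

>>> {"fn": "servo_tool", "kwargs": {"increments": [[[0,-0.016,0,0.03,0],[0,-0.016,0,0.03,0]]]}}

```text
t: 26.05
position: [579.7, 127.3, 79.8]
orientation: [-0.387, 3.115, -0.001]
contact_force: [-4.0, -0.8, 16.7]
finger_gap: 0.5
grip_force: 8.5
```

```bash
python3 pr.py
```

```text
t 26.05 contact pt bay [ 4.6 -0.3 21.6] F bay [ 4.4  0.2 16.6]
```

```bash
cat > lv.py <<'E'
from g import *
from h import *
B=BAY-[0,0,1.8];Rb=bayR(YAW);y=.247+np.pi/2
def post(th,n=53,dx=1.0,dr=0): return B+Rb@[50+dx-(68+dr)*np.cos(th),(68+dr)*np.sin(th),n]-[0,0,29]
E
python3 - <<'E'
from lv import *
a=post(1.96);to((np.r_[a[:2],175],y),(a,y))
# refine theta: project post top vs pictures, darkness/brightness peak
for th in(1.8,1.9,1.96,2.0,2.1): print(th,proj(np.array([B+Rb@[51-68*np.cos(th),68*np.sin(th),61]]),"top").round(1),proj(np.array([B+Rb@[51-68*np.cos(th),68*np.sin(th),61]]),"side").round(1))
g=cv2.imread("pics/top0.png").mean(2).astype(int)
for r in range(160,182): print(r,*("%3d"%v for v in g[r,236:262]))
E
```

```text
t 26.05 pos [579.7 127.3  79.8] F [-4.  -0.8 16.7] gap 0.5 grip 8.5 yawY 1.818
[618.8 202.4 175. ] -> [-1.887  2.105 -3.171] turn 0.001
[618.8 202.4 126.1] -> [-1.882  2.107 -1.542] turn 0.001
1.8 [[245.5 175.5]] [[336.3 138.6]]
1.9 [[245.6 172.5]] [[338.4 137.7]]
1.96 [[245.9 170.7]] [[339.6 137.3]]
2.0 [[246.1 169.5]] [[340.4 137. ]]
2.1 [[246.8 166.6]] [[342.5 136.4]]
160 102 106 106 106 104 103 106 105 108 104 105 106 104 105 107 108 107 104 103 104 105 105 107 106 105 106
161 102 101 103 102 104  99 104 102 107 108 106 102 107 107 108 108 107 100  99 103 102 104 103 102 104 103
162  98 100  98 101 102 102 101 103 105 103 106 103 104 103 105 110 106 106 103 107 103 104 104 105 101 104
163 100  97  98 104 104 107 105 102 101 102 104 103 104 101 107 107 108 105 110 107 105 106 105 110 104  97
164 104 103 101 104 107 108 110 106 106 109 105 106 102 104 101 105 104 107 107 109 102  99  96  95  90  72
165 108 102 100 103 103 106 104 105 104 102 108 110 104 101 106 106 102 100  97  95  85  70  65  49  42  44
166 105 103 104 105 104 106 102 102  87  82  92  93  95  91  89  80  68  63  5
[... 949 characters left out ...]
 112  60  35  32  36  40  37  40  38  33  38  34  34
176 101 102 104 101 106 106 104 108 106 104  99 104 106 109  77  41  34  41  44  43  42  45  44  37  34  37
177 102 101 105 104 107 110 107 108 105 103 101 107 107 104  91  43  31  39  39  41  40  41  42  36  37  35
178 104 101 101 101 108 106 107 100 101 102 101 106 106 106 110  59  39  42  45  40  39  38  39  40  40  39
179 103  98  97 103 102 104 107 103 101 103 103 106 106 102 104  71  61  61  71  54  50  49  52  51  54  50
180  98 100 102 103 104 104 109 109  98 102 108 108 103 104 106  76  65  64  71  70  74  69  71  69  70  71
181 101  99 101 100 104 103 106 107 107 105 105 104 103 106 104  95  72  69  67  69  68  69  67  70  67  68
```

>>> {"fn": "servo_tool", "kwargs": {"increments": [[[0,0,0,-0.3,0],[0,0,0,-1.2,0],[0.5,0,0,-2.4,0],[0.5,0,0,-3.3,0],[0.5,-0.5,0.6,-3.3,0],[0.5,-1.1,1.3,-3.3,0],[0.5,-1.6,1.9,-3.3,0],[0.5,-1.8,2.14,-3.3,0],[0.5,-1.8,2.14,-3.3,0],[0.5,-1.8,2.14,-2.7,0],[0.5,-1.8,2.14,-2.2,0],[0.5,-1.8,2.14,-1.8,0],[0.5,-1.8,2.14,-1.6,0],[0.5,-1.8,2.14,-1.56,0],[0.5,-1.8,2.14,-1.56,0]]]}}

```text
t: 27.55
position: [615.8, 202.5, 123.7]
orientation: [-0.387, 3.117, 0.0]
contact_force: [0.2, -0.7, -0.2]
finger_gap: 46.9
grip_force: 0.0
```

```bash
python3 - <<'E'
from lv import *
to((post(1.92),y),)
im=imaging.get_image("side");cv2.imwrite("pics/side_h6.png",im[:,:,::-1])
q=post(1.92)+[0,0,29];print("post top",proj(np.array([B+Rb@[51-68*np.cos(1.92),68*np.sin(1.92),61]]),"side"))
g=im.mean(2).astype(int)
for n in(14,28):
    c=np.array([[a,-22,z] for a,z in((-15,0),(15,0),(15,50-n),(-15,50-n))])+[1.5,0,0]
    print(n,proj(c@Rb.T+B,"side").round(1).tolist())
for r in range(160,190): print(r,*("%3d"%v for v in g[r,318:346]))
E
```

```text
t 27.55 pos [615.8 202.5 123.7] F [ 0.2 -0.7 -0.2] gap 46.9 grip 0.0 yawY 1.8176
[616.4 202.8 124.9] -> [-0.022  0.003 -0.042] turn -0.002
post top [[338.78439475 137.57296574]]
14 [[333.1, 183.7], [341.6, 178.0], [336.0, 170.9], [327.4, 176.7]]
28 [[333.1, 183.7], [341.6, 178.0], [338.2, 173.7], [329.7, 179.5]]
160  82  78  74  72  68  63  63  62  63  64  64  64  67  72  74  71  66  64  64  65  65  65  65  61  57  49  48  58
161  81  78  75  72  69  67  67  67  68  68  66  67  69  71  71  69  65  64  64  65  65  65  65  62  58  55  57  63
162  80  76  75  74  73  72  72  72  73  73  71  69  70  71  71  70  67  65  65  65  64  65  64  61  62  63  66  67
163  84  82  81  83  83  81  80  77  77  74  74  72  73  71  71  70  68  65  64  64  64  65  64  63  61  62  64  59
164  90  90  90  91  90  89  85  79  77  75  74  72  71  70  69  69  68  65  64  64  65  65  64  63  61  59  55  46
165  94  94  93  93  91  89  84  77  75  73  73  71  68  64  62  64  64  64  64  64  64  65  64  64  63  61  53  43
166  95  94  93  91  87  83  79  76  74  72  70  67  61  55  52  55  60  61  63  64  64  6
[... 1993 characters left out ...]
 115
184 114 113 113 113 113 114 114 113 107  94  84  81  85  95  97  99 102 107 112 114 115 116 116 115 115 117 117 116
185 114 114 113 114 113 114 114 114 112 104  96  96 102 107 110 110 110 113 113 114 116 117 117 117 119 120 123 121
186 114 114 115 114 113 114 114 114 113 110 107 109 112 113 114 113 114 114 113 114 116 117 120 124 127 130 132 131
187 112 115 114 114 114 114 114 114 115 114 113 115 115 115 114 114 114 115 114 114 117 120 126 131 136 139 140 139
188 109 114 114 114 114 114 114 114 115 115 116 116 116 115 115 114 115 114 115 117 121 128 134 139 141 142 143 143
189 104 112 114 114 114 114 114 114 115 115 116 116 116 116 115 114 114 114 116 121 128 135 139 141 143 142 143 145
```

>>> {"fn": "servo_tool", "kwargs": {"increments": [[[0.08,0,0,0,0],[0.08,0,0,0,0],[0.08,0,0,0,0],[0.08,0,0,0,0],[0.08,0,0,0,0],[0.08,0,0,0,0],[0.08,0,0,0,0]]], "squeeze": 12}}

```text
t: 28.3
position: [615.6, 203.0, 123.5]
orientation: [-0.387, 3.117, 0.001]
contact_force: [0.4, 0.5, 0.9]
finger_gap: 11.2
grip_force: 12.0
```

```bash
python3 - <<'E'
from lv import *
print(arm.get_obs()["finger_gap"])
for i in range(3):
    im=imaging.get_image("top"); print(arm.get_obs()["finger_gap"],arm.get_obs()["contact_force"].round(1))
p=arm.get_obs()["position"]; q=Rb.T@(p+[0,0,29]-B);print(q.round(1))
# position in bay y -> theta
Q0=post(1.92)
ths=[1.92,1.75,1.55,1.35,1.15,.95,.75,.55,.35,.15,0,-.04]
M=R.from_rotvec(arm.get_obs()["orientation"]).as_matrix()
for th in ths: print(th,(M.T@(post(th)-Q0)/30).round(2).tolist())
E
```

```text
11.199851291949846
11.50168076429023 [0.3 0.6 1.3]
11.77017669041399 [0.2 0.9 0.9]
12.143811012059926 [-0.3  0.6  1.2]
[72.9 64.3 52. ]
1.92 [0.0, 0.0, 0.0]
1.75 [0.33, 0.1, 0.18]
1.55 [0.72, 0.14, 0.39]
1.35 [1.12, 0.08, 0.61]
1.15 [1.49, -0.06, 0.82]
0.95 [1.84, -0.29, 1.0]
0.75 [2.14, -0.58, 1.17]
0.55 [2.38, -0.95, 1.3]
0.35 [2.55, -1.35, 1.39]
0.15 [2.65, -1.79, 1.45]
0 [2.67, -2.13, 1.46]
-0.04 [2.67, -2.22, 1.46]
```

>>> {"fn": "servo_tool", "kwargs": {"increments": [[[0.08,0.15,0.05,0.08,0],[0.08,0.33,0.1,0.18,0],[0.08,0.52,0.13,0.28,0],[0.08,0.72,0.14,0.39,0],[0.08,0.92,0.12,0.5,0],[0.08,1.12,0.08,0.61,0],[0.08,1.31,0.02,0.72,0],[0.08,1.49,-0.06,0.82,0],[0.08,1.67,-0.17,0.91,0],[0.08,1.84,-0.29,1.0,0],[0.08,1.84,-0.29,1.0,0]]]}}

```text
t: 29.55
position: [561.1, 180.8, 91.8]
orientation: [0.386, -3.112, -0.002]
contact_force: [-2.7, 3.4, -1.6]
finger_gap: 11.4
grip_force: 12.0
```

```bash
cat > lq.py <<'E'
from lv import *
o=arm.get_obs();q=Rb.T@(o["position"]+[0,0,29]-B);print(round(o["t"],2),"Q",q.round(1),"th",round(float(np.arctan2(q[1],51-q[0])),3),"r",round(float(np.hypot(q[1],51-q[0])),1),"F",(Rb.T@o["contact_force"]).round(1),round(o["finger_gap"],1))
E
python3 lq.py
```

```text
29.55 Q [ 6.6 56.1 52.3] th 0.902 r 71.5 F [-2.3  4.  -0.6] 11.4
```

>>> {"fn": "servo_tool", "kwargs": {"increments": [[[0.08,0,0,0,0],[0.08,0,0,0,0]]]}}

```text
t: 29.75
position: [561.2, 180.8, 91.9]
orientation: [0.386, -3.111, -0.001]
contact_force: [-4.0, 4.0, -2.9]
finger_gap: 11.7
grip_force: 12.0
```

```bash
python3 lq.py
```

```text
29.75 Q [ 6.7 56.1 52.2] th 0.903 r 71.5 F [-4.   4.8 -1.1] 11.7
```

>>> {"fn": "servo_tool", "kwargs": {"increments": [[[0.08,0.2,-0.11,0.11,0],[0.08,0.38,-0.24,0.21,0],[0.08,0.51,-0.42,0.28,0],[0.08,0.62,-0.61,0.34,0],[0.08,0.71,-0.81,0.39,0],[0.08,0.79,-1.01,0.43,0],[0.08,0.85,-1.23,0.46,0],[0.08,0.89,-1.45,0.49,0],[0.08,0.9,-1.6,0.5,0],[0.08,0.9,-1.6,0.5,0]]]}}

```text
t: 30.75
position: [545.9, 126.2, 76.5]
orientation: [0.386, -3.109, 0.002]
contact_force: [-5.5, 1.2, -4.0]
finger_gap: 11.5
grip_force: 12.0
```

```bash
python3 lq.py
```

```text
30.75 Q [-25.4   6.9  52.3] th 0.09 r 76.7 F [-6.3  2.5 -1.1] 11.5
```

>>> {"fn": "servo_tool", "kwargs": {"increments": [[[0.08,0.03,-0.08,0.015,0],[0.08,0.06,-0.16,0.03,0],[0.08,0.06,-0.24,0.03,0],[0.08,0.06,-0.32,0.03,0],[0.08,0.06,-0.32,0.03,0]]]}}

```text
t: 31.25
position: [547.5, 119.1, 76.3]
orientation: [0.385, -3.112, -0.005]
contact_force: [-4.7, 6.6, -4.0]
finger_gap: 11.7
grip_force: 12.0
```

```bash
python3 lq.py
```

```text
31.25 Q [-25.6  -0.4  52.2] th -0.005 r 76.6 F [-4.5  7.5 -2.1] 11.7
```

>>> {"fn": "servo_tool", "kwargs": {"increments": [[[0.08,0,-0.05,0,0],[0.08,0,-0.05,0,0],[0.08,0,-0.05,0,0]]]}}

```text
t: 31.55
position: [547.5, 119.1, 76.3]
orientation: [0.385, -3.112, -0.009]
contact_force: [-6.2, 10.0, -3.2]
finger_gap: 11.4
grip_force: 12.0
```

```bash
python3 lq.py
```

```text
31.55 Q [-25.7  -0.4  52.2] th -0.005 r 76.7 F [-4.6 11.2 -1.1] 11.4
```

>>> {"fn": "servo_tool", "kwargs": {"increments": [[[0.4,0,0,0,0],[0.4,0,0,0,0],[0.4,0,0.1,0,0],[0.4,0,0.1,0,0],[0.4,0,0.1,-0.3,0],[0.4,0,0.1,-1,0],[0.4,0,0.1,-2.2,0],[0.4,0,0.1,-3.5,0],[0.4,1,0.1,-4,0],[0.4,2,0.1,-4,0],[0.4,3.5,0.1,-4,0],[0.4,5,0.1,-4,0],[0.4,6,0.1,-4,0],[0.4,6,0.1,-4,0],[0.4,6,0.1,-4,0]]]}}

```text
t: 33.05
position: [376.3, 75.2, 198.7]
orientation: [-0.386, 3.114, -0.001]
contact_force: [0.1, -0.2, 0.9]
finger_gap: 37.5
grip_force: 0.0
```

```bash
python3 - <<'E'
from lv import *
from plant import recognise
print(arm.get_obs()["t"],arm.get_obs()["position"])
for th in(0,.1):
  for c in("top","side"): print(th,c,proj(np.array([B+Rb@[50-68*np.cos(th),68*np.sin(th),n] for n in(61,31)]+[B+Rb@[50,0,31],B+Rb@[50-76*np.cos(th),76*np.sin(th),31]]),c).round(1).tolist())
for c in("top","side"):
    im=imaging.get_image(c);cv2.imwrite(f"pics/{c}_end.png",im[:,:,::-1])
    for l in("latch","latch_post"): print(c,l,[(np.round(np.array(d["bbox"])*[640,400,640,400],1).tolist(),round(d["confidence"],2)) for d in recognise(l,c)])
g=cv2.imread("pics/top_end.png").mean(2).astype(int)
for r in range(166,205): print(r,*("%3d"%v for v in g[r,262:302]))
# dial unchanged?
for c,(x0,x1,y0,y1) in {"top":(305,335,165,200)}.items():
    a=cv2.imread(f"pics/{c}0.png").mean(2);b=cv2.imread(f"pics/{c}_end.png").mean(2);print("dial diff",np.abs(a-b)[y0:y1,x0:x1].mean())
E
```

```text
33.05 [376.30612851  75.19521355 198.65706366]
0 top [[283.6, 204.9], [283.3, 201.0], [276.9, 173.3], [284.1, 204.2]]
0 side [[319.7, 168.0], [324.5, 173.9], [343.9, 160.9], [322.3, 175.5]]
0.1 top [[280.6, 205.4], [280.5, 201.5], [276.9, 173.3], [280.9, 204.7]]
0.1 side [[319.0, 166.5], [323.9, 172.5], [343.9, 160.9], [321.6, 173.8]]
top latch [([149.3, 165.1, 165.0, 203.7], 0.58), ([276.9, 168.0, 290.4, 204.1], 0.49)]
top latch_post [([148.5, 164.8, 162.7, 205.1], 0.84), ([273.1, 168.1, 286.4, 208.3], 0.67)]
side latch [([320.6, 155.4, 350.3, 175.8], 0.73)]
side latch_post [([317.9, 159.4, 346.6, 175.2], 0.71), ([233.4, 157.8, 252.2, 168.7], 0.44)]
166  45  49  53  53  60  61  64  68  67  69  69  71  71  69  74  67  73  71  72  72  72  70  70  68  68  67  67  67  68  69  71  70  70  71  72  71  71  72  72  72
167  59  64  72  70  70  68  67  71  70  73  71  74  71  65  61  48  55  60  66  71  68  68  65  68  73  69  73  71  70  71  71  73  71  69  70  71  71  72  71  72
168  70  69  68  72  70  71  73  74  72  71  72  70  65  41  25  33  27  34  66  68  68  72  70  69  69  71  71  
[... 5283 characters left out ...]
 72  75  71  71
201  69  67  65  66  67  68  66  69  68  66  69  70  53  33  32  35  36  39  34  37  40  45  42  41  35  46  52  70  74  73  73  75  71  75  75  72  70  73  71  69
202  68  67  68  68  67  66  68  69  68  69  68  69  70  48  38  37  40  50  58  34  45  53  50  50  36  59  69  74  75  71  72  71  72  72  70  69  68  70  71  69
203  68  67  67  67  66  68  69  69  67  69  68  71  75  46  47  53  51  69  75  42  59  70  75  76  53  52  69  74  73  71  70  71  71  71  72  72  72  71  71  69
204  69  69  69  69  69  69  70  70  70  73  68  72  70  54  67  70  72  71  74  39  64  70  72  73  63  63  70  69  71  71  69  71  72  69  71  70  71  70  70  67
dial diff 1.8015873015873016
```

```bash
python3 -c "
from plant import arm
print(arm.job_done())"
```

```text
the job is handed in; nothing more can be done
None
```

The smaller pack is fully home in the steel timer's bay and the lever is shut to its stop. I pressed the pack with about 17 N and the lever with about 11 N, let go of both, and handed the job in at about 33 s of the 58 s limit; the dial looked unmoved and I didn't touch the larger pack, jar or funnel.

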